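Gauge the wooden edging strips and stand them in their cups

TASK

Sort the painted wooden strips on the desk by thickness: measure each one that is there on the spring gauge, in the order red, green, then yellow if there is one, laying it flat on the anvil under the foot and pushing the knob down until the foot rests firmly on it for a moment. Each strip then goes upright into its cup, on the cup's floor: the 12 mm strips in the brass cup, the 15 mm strips in the blue cup. Finish with all strips in their cups and the gauge sprung back up, and leave everything else on the desk where it is.

Things in the scene. Friction and masses are not known exactly. Their poses are not given: they have to be found in the camera images.
- gauge: Fixed bench thickness gauge. Origin on the desk straight below the foot; +x points from the foot to the column. Dark steel base 50 mm wide, local x -75 to 75 mm, its flat top (the anvil) 20 mm above the desk. Grey column 20 x 30 mm at local x 52 to 72, 122 mm high; grey arm 26 mm wide, local x -12 to 72, 95 to 115 mm above the desk. Open in front (-x) and at both sides
- anvil (a point): point on the anvil's upper face, straight below the foot, axes as the gauge. On the arm, behind the plunger, stands a small white scale: the underside of the knob is level with its brass line on a 12 mm strip and with its blue line, 3 mm higher, on a 15 mm strip
- foot (a point): the gauge's foot: brass disc 18 mm across, 6 mm thick, on the lower end of the gauge's plunger; this point is the centre of its underside, 35 mm above the anvil when the plunger is up
- plunger (a joint): sprung vertical slide of the gauge, m: 0 = fully up, grows as the knob is pushed down, stop at 0.034. Foot to anvil gap = 0.035 - value, so 0.023 on a 12 mm strip and 0.020 on a 15 mm strip. The spring (about 2 N at the top, 4 N at the bottom) lifts it again when let go
- knob_top (a point): centre of the top of the plunger's black knob, 28 mm diameter and 15 mm high, 170 mm above the desk when up; it moves with the plunger; push it down from above, e.g. with closed fingers
- brass_cup: fixed brass cup for 12 mm strips: straight round wall, 86 mm outside, 78 mm inside, 90 mm high, floor 5 mm thick; origin at the centre of its underside on the desk
- blue_cup: fixed blue ceramic cup for 15 mm strips, same shape and origin as the brass cup
- brass_cup_rim (a point): centre of the brass cup's mouth
- blue_cup_rim (a point): centre of the blue cup's mouth
- red_a: red painted wooden strip, square section, 150 mm long, either 12 or 15 mm thick (the gauge tells which), 30 to 40 g; origin at its centre, x along its length, both ends alike. It starts flat on a tan leather pad 2 mm thick. At most one of red_a and red_b is present; one always is
- red_b: red painted wooden strip, square section, 150 mm long, either 12 or 15 mm thick (the gauge tells which), 30 to 40 g; origin at its centre, x along its length, both ends alike. It starts flat on a tan leather pad 2 mm thick. At most one of red_a and red_b is present; one always is
- green_a: green painted wooden strip, square section, 150 mm long, either 12 or 15 mm thick (the gauge tells which), 30 to 40 g; origin at its centre, x along its length, both ends alike. It starts flat on a tan leather pad 2 mm thick. At most one of green_a and green_b is present; one always is
- green_b: green painted wooden strip, square section, 150 mm long, either 12 or 15 mm thick (the gauge tells which), 30 to 40 g; origin at its centre, x along its length, both ends alike. It starts flat on a tan leather pad 2 mm thick. At most one of green_a and green_b is present; one always is
- yellow_a: yellow painted wooden strip, square section, 150 mm long, either 12 or 15 mm thick (the gauge tells which), 30 to 40 g; origin at its centre, x along its length, both ends alike. It starts flat on a tan leather pad 2 mm thick. At most one of yellow_a and yellow_b is present; in some runs neither is
- yellow_b: yellow painted wooden strip, square section, 150 mm long, either 12 or 15 mm thick (the gauge tells which), 30 to 40 g; origin at its centre, x along its length, both ends alike. It starts flat on a tan leather pad 2 mm thick. At most one of yellow_a and yellow_b is present; in some runs neither is
- stapler: bystander, leave where it is: black stapler, 120 mm long, 47 mm high; origin under its centre
- notes: bystander, leave where it is: block of yellow notes 50 x 50 x 16 mm; origin under its centre
- eraser: bystander, leave where it is: eraser 40 x 18 x 12 mm, between the cups; origin under its centre
- mug: bystander, leave where it is: white mug 80 mm wide, 92 mm high; origin under its centre
- glue: bystander, leave where it is: glue jar 40 mm wide, 85 mm high, orange cap; origin under its centre
- tape: bystander, leave where it is: roll of tape 76 mm across, 19 mm high, not in every run; origin under its centre
- camera: bystander, leave where it is: black compact camera, 100 mm wide, 62 mm high; origin under its centre

How it is judged:
By the outcome, as a careful person would: the job done as asked, in the order asked, and still so for the second after the job is handed in, with the robot touching nothing.
Of red_a, red_b only 1 to 1 are there at a start; the rules pass over those that are not, and their reading is None.
Of green_a, green_b only 1 to 1 are there at a start; the rules pass over those that are not, and their reading is None.
Of yellow_a, yellow_b, tape only 1 to 1 are there at a start; the rules pass over those that are not, and their reading is None.
At some moment in a run one of red_a, red_b, green_a, green_b, yellow_a, yellow_b may be knocked a few centimetres aside while the robot is not near it.
Once in a run the grip may slacken for a moment while it holds something.
It also fails if it takes over 210 s, if anything falls off the work surface, if the arm or the gripper's body presses on something with over 40 N, if the wrist force passes 120 N, or if a joint passes its speed limit or range.

ROBOT

A 6-joint arm with a two-finger parallel gripper is mounted at the origin on the work surface. World frame = base frame: x ahead of the robot, y to its left, z up, the work surface at z = 0. Lengths are in m, angles in rad, forces in N, time in s.
With the tool pointing down it reaches from about 0.375 to 0.75 m from the base axis. Payload 9 kg.
Tool frame: the origin (TCP) lies on the centre line of the jaws, within the pads' length; the fingertips stand 25 mm ahead of it and the grasp point (between the pads) lies 6 mm ahead of it (tips_ahead is the distance from the TCP to the fingertips, in m); z points along the fingers, y is the line along which they close (so a half turn about z gives the same grasp; the last joint's range is limited). The gripper opens to 85 mm and grips with 20 to 120 N. Pads are 22 mm wide; open, the fingers measure 114 mm over their backs; the gripper's body (76 mm by 85 mm) begins 54 mm behind the grasp point. The pads swing forward as they close: fully open they stand 13 mm farther back than shut.
Start: joints at [-1.567, 0.104, 0.097, 1.564, 0, 1.353], TCP at [0.132, -0.585, 0.256] pointing down, gripper open.
Joint ranges: [-2.99, 2.99], [-0.84, 1.86], [-1.1, 1.16], [-1.84, 2.11], [-1.51, 1.56], [-3.14, 3.14]. Speed limits (rad/s): [2.22, 2.22, 2.57, 3.14, 3.14, 3.14].

INTERFACE

Orientations are given as a rotation vector (axis times angle).
In Python, from bench import * gives the robot as it stands.
- The arm moves only by the tool servo_tool, never from a script. Its argument "series" is one flat list of numbers, 7 for each row, row after row: the turn, a rotation vector about the tool's x, y, z in rad, then the shift along the tool's x, y, z in mm, then the opening, from 0 (shut) to 1 (fully open). A call has 1 to 20 rows; each row is the pose to reach, as a shift and turn from the pose commanded when the call began, along the tool's axes at that moment; what a row does not reach only later rows make up. A row lasts 1/8 s, in which the tool goes at most 62.5 mm and 10.7 degrees, less where a joint would pass 70% of its speed; a pose out of reach is approached as far as the arm can. A call with a gripper value outside its range is refused whole. The fingers move at their own pace and stop on an object; "grip_force" is the grip in N (left out, the last holds). Time passes only in rows, so rows that repeat a pose let the fingers close. It gives the time, the measured TCP pose, the force, the opening and the grip force at its end, in the units of the state.
- sense(): the state, without advancing time (a new reading comes with each control period).
- read_camera(name): name is "scene" or "top"; returns the picture (420x560x3 uint8, red, green, blue); there is no depth.
- camera_model(name): a dict with "camera_matrix" (3x3 intrinsics, pixels), "rvec" (rotation vector, rad) and "tvec" (3), from world to camera coordinates, as OpenCV has them. Camera axes: x right, y down, z forward; pixel columns grow to the right and rows downward; lengths in m; the calibration is good to about 2 mm. A picture is of the moment at which its call begins. camera_model takes no time and is no camera call.
- finish_job(): hands the job in; it is judged then, once.
Trained networks look in the newest picture that a camera, given by its name, has taken for a name from the list of things; names that differ only in an ending like _2 or _b are one class to them, and where a whole thing is asked for, a point or a joint stands for the part that bears it (a point fixed in the world has none). Each returns a list of dicts, best first, with "score" (0 to 1); they miss things now and then, are a little off and sometimes report something else, mostly with a low value. They report only what shows in the picture. A call takes as long as a camera call.
- find_in(name, camera): "location" ([column, row] in pixels, amid what is visible of it).
- mark_of(name, camera): "location" ([column, row] in pixels: a listed point, or the origin of a listed thing).
The state is a dict: "t": time; "qpos": joint angles; "qd": joint speeds; "effort": joint torques, N m; "tcp_pos": TCP position; "tcp_rot": TCP orientation; "ft_force": force on the tool from outside, world axes, zero at the start; "torque": the same for the moment, N m; "width": opening from 0.0 (shut) to 1.0 (fully open); "grasp_force": force on a finger pad.
Only numpy, scipy, OpenCV 4.12 (cv2) and the standard library are available. Lean on these libraries where they do the work, as an engineer would, in place of code of your own. Each camera call takes 0.05 s, during which the arm holds its last target. There are 200 camera calls.

## Working session

There is one attempt and no reset: what is moved stays moved. The work goes in short steps, Python scripts to look and compute and a tool call to move; the robot and the scene stay as the last step left them, time stands still between calls to the robot, and variables do not carry over. Pictures are saved under pics/ and viewed, at most 14 in all, crops included, and the job is handed in when it is done.

Besides the shell and the picture viewer there is one more tool, called after "Request:" as name(argument=value, ...) on one line, values as JSON. servo_tool: Moves the arm, as the interface text tells. Its arguments: {"type":"object","properties":{"series":{"type":"array"},"grip_force":{"type":"number"}},"required":["series"]}

```bash
mkdir -p pics
cat > h.py <<'E'
from bench import *
import numpy as np, cv2
from scipy.spatial.transform import Rotation as R
def cam(n):
    c=camera_model(n); return np.array(c["camera_matrix"],float),R.from_rotvec(np.ravel(c["rvec"])).as_matrix(),np.ravel(c["tvec"]).astype(float)
def px2w(n,uv,z):
    K,Rm,t=cam(n); d=Rm.T@np.linalg.inv(K)@np.array([uv[0],uv[1],1.]); o=-Rm.T@t
    return o+d*(z-o[2])/d[2]
def w2px(n,p):
    K,Rm,t=cam(n); q=K@(Rm@np.asarray(p,float)+t); return q[:2]/q[2]
def shot(n,f=None):
    im=np.array(read_camera(n)); 
    if f: cv2.imwrite("pics/"+f,im[:,:,::-1])
    return im
E
python3 - <<'E'
from h import *
np.set_printoptions(precision=4,suppress=True)
s=sense();print(s["t"],s["tcp_pos"],s["tcp_rot"],s["width"],s["ft_force"])
for n in("scene","top"):
    shot(n,n+"0.png");K,Rm,t=cam(n);print(n,-Rm.T@t,Rm[2],K[0,0])
    for nm in("gauge","anvil","foot","knob_top","brass_cup_rim","blue_cup_rim","red_a","green_a","yellow_a"):
        print(nm,[(np.round(d["location"],1),round(d["score"],2)) for d in mark_of(nm,n)][:3])
E
```

```text
0.0 [ 0.132  -0.585   0.2555] [-3.1209 -0.3475 -0.0003] 0.9988851793955457 [0.1835 0.2694 0.1757]
scene [ 1.0161 -0.6897  0.8393] [-0.4273  0.6168 -0.6611] 473.3832400977571
gauge [(array([257.5, 237.5]), 0.8)]
anvil [(array([255.8, 230.3]), 0.69)]
foot [(array([260. , 221.4]), 0.49)]
knob_top [(array([257.3, 182.5]), 0.7)]
brass_cup_rim [(array([205.3, 271.8]), 0.71)]
blue_cup_rim []
red_a [(array([281.5, 161.3]), 0.64)]
green_a [(array([176.6, 310.7]), 0.71), (array([322.2, 169. ]), 0.64), (array([114.4, 297. ]), 0.41)]
yellow_a [(array([352. , 172.6]), 0.73)]
top [0.3915 0.0065 1.3669] [ 0.1295 -0.0179 -0.9914] 543.18923574199
gauge [(array([280.7, 239.8]), 0.6), (array([427.8, 272. ]), 0.47)]
anvil [(array([281.1, 238.9]), 0.64), (array([288.8, 155.3]), 0.51)]
foot []
knob_top [(array([284.5, 233.7]), 0.41)]
brass_cup_rim [(array([370.4, 225.6]), 0.82), (array([358.5, 143.3]), 0.68), (array([424.8, 271.4]), 0.58)]
blue_cup_rim [(array([439.5, 269.6]), 0.66)]
red_a [(array([168.4, 280.6]), 0.72)]
green_a [(array([155.2, 238.3]), 0.76), (array([281.5, 239.2]), 0.51)]
yellow_a [(array([140.7, 203.4]), 0.64)]
```

View pics/scene0.png

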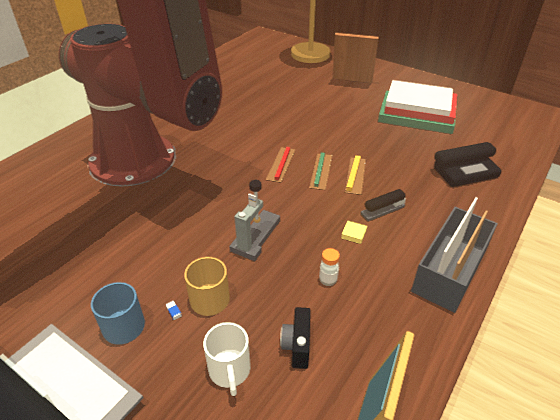

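View pics/top0.png

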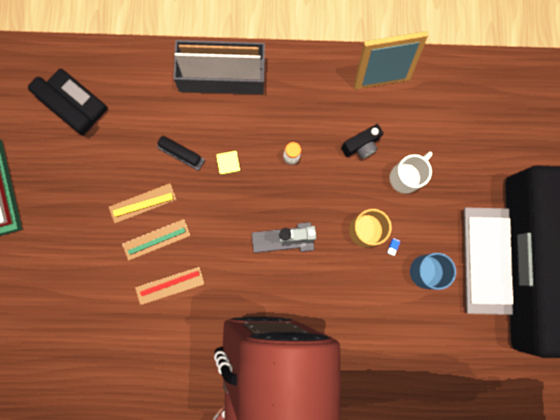

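The top view shows the strips at about (169,285) red, (157,239) green and (142,204) yellow. The gauge foot is near (285,235) with its column to the right, and the cups are at (372,228) brass and (435,271) blue. The tape is absent. Next I'll get exact positions.

```bash
cat >> h.py <<'E'
def strips(n="top",f=None,z=0.0155):
    im=shot(n,f);hsv=cv2.cvtColor(im,cv2.COLOR_RGB2HSV);out={}
    for c,lo,hi in(("red",(0,215,150),(6,255,255)),("green",(40,80,50),(90,255,255)),("yellow",(25,170,120),(35,255,255))):
        m=cv2.inRange(hsv,lo,hi);k,l,st,ce=cv2.connectedComponentsWithStats(m)
        r=[]
        for i in range(1,k):
            if st[i,4]<60: continue
            ys,xs=np.nonzero(l==i);P=np.array([px2w(n,(a,b),z)[:2] for a,b in zip(xs,ys)],np.float32)
            (cx,cy),(w,h),_=cv2.minAreaRect(P);mu=P.mean(0);ev,V=np.linalg.eigh(np.cov((P-mu).T));v=V[:,1];v=v*np.sign(v[1])
            r.append((np.round(mu,4).tolist(),[round(w,3),round(h,3)],round(float(np.degrees(np.arctan2(v[1],v[0]))),1),len(P)))
        out[c]=r
    return out
E
python3 - <<'E'
from h import *
np.set_printoptions(precision=4,suppress=True)
print(strips())
import cv2
im=cv2.imread("pics/top0.png");
cv2.imwrite("pics/crop1.png",cv2.resize(im[190:310,230:470],None,fx=3.33,fy=3.33,interpolation=cv2.INTER_CUBIC))
im=cv2.imread("pics/scene0.png");
cv2.imwrite("pics/crop2.png",cv2.resize(im[165:345,80:300],None,fx=3.3,fy=3.3,interpolation=cv2.INTER_CUBIC))
for nm,z,s,t in(("anvil",.02,(255.8,230.3),(281.1,238.9)),("knob",.17,(257.3,182.5),(284.5,233.7)),("brass",.09,(205.3,271.8),(370.4,225.6)),("blue",.09,None,(439.5,269.6))):
    print(nm,px2w("top",t,z),s and px2w("scene",s,z))
E
```

```text
{'red': [], 'green': [([0.5910000205039978, 0.6384000182151794], [0.236, 0.049], 12.3, 666), ([0.4878000020980835, 0.26589998602867126], [0.009, 0.145], 113.9, 209)], 'yellow': []}
anvil [ 0.5    -0.0439  0.02  ] [ 0.4972 -0.0486  0.02  ]
knob [ 0.4996 -0.0456  0.17  ] [ 0.5038 -0.043   0.17  ]
brass [ 0.5311 -0.2526  0.09  ] [ 0.529  -0.2584  0.09  ]
blue [ 0.431  -0.4157  0.09  ] None
```

View pics/crop1.png

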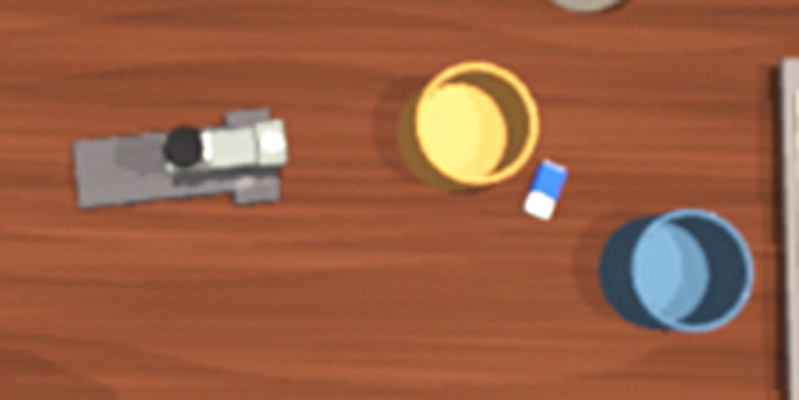

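View pics/crop2.png

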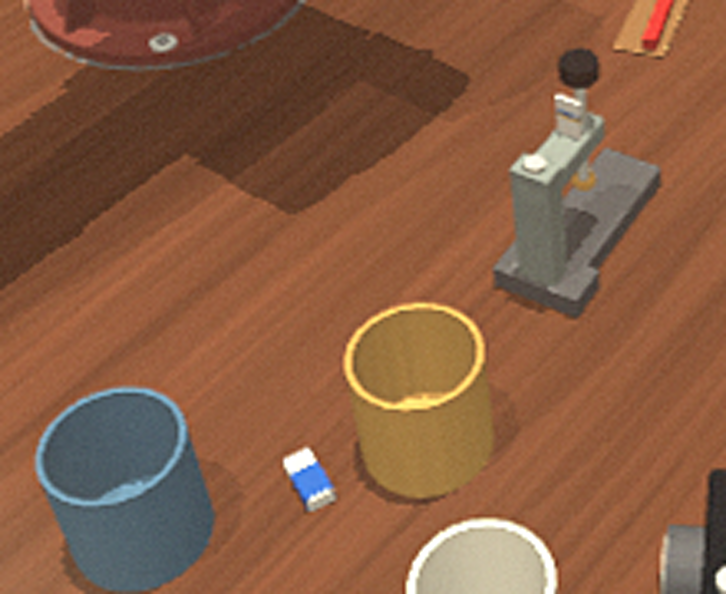

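The crops show the brass rim centred near top pixel (373.2,227.2), the blue rim near (438,271) and the knob near (285.3,233.8). The base's front corners are near (252.5,233) and (254.6,252.5).

```bash
python3 - <<'E'
from h import *
np.set_printoptions(precision=4,suppress=True)
f=lambda c:(230+c[0]/3.33,190+c[1]/3.33)
g=lambda c:(80+c[0]/3.3,165+c[1]/3.3)
for nm,c,z in(("brass",(477,124),.09),("blue",(692.5,270),.09),("knob",(184,146),.17),("fc1",(75,143),.02),("fc2",(82,208),.02),("armend",(285,122),.122),("armend2",(288,163),.122)):
    print(nm,px2w("top",f(c),z))
for nm,c,z in(("brass",(414,356),.09),("blue",(112,446),.09),("knob",(579,62),.17),("front r",(662,167),.02),("front l",(607,150),.02),("back",(497,270),.02),("backr",(577,300),.02)):
    print(nm,px2w("scene",g(c),z))
im=cv2.cvtColor(cv2.imread("pics/top0.png"),cv2.COLOR_BGR2HSV)
for p in((170,284),(142,204),(157,239),(150,213),(120,300)):print(p,im[p[1],p[0]])
E
sed -i 's/(0,215,150),(6,255,255)/(0,225,150),(3,255,255)/; s/(25,170,120),(35,255,255)/(24,190,120),(35,255,255)/' h.py
python3 -c "
from h import *
print(strips());print(strips('scene'))"
```

```text
brass [ 0.5274 -0.2594  0.09  ]
blue [ 0.4275 -0.412   0.09  ]
knob [ 0.4993 -0.0473  0.17  ]
fc1 [0.5131 0.0275 0.02  ]
fc2 [0.4648 0.0209 0.02  ]
armend [ 0.5221 -0.1191  0.122 ]
armend2 [ 0.4936 -0.1215  0.122 ]
brass [ 0.5312 -0.2604  0.09  ]
blue [ 0.4312 -0.4127  0.09  ]
knob [ 0.5031 -0.049   0.17  ]
front r [0.5171 0.0293 0.02  ]
front l [0.471  0.0208 0.02  ]
back [ 0.4816 -0.1265  0.02  ]
backr [ 0.5459 -0.1168  0.02  ]
(170, 284) [  1 192 254]
(142, 204) [ 29 142 255]
(157, 239) [ 68  95 194]
(150, 213) [  9 163 142]
(120, 300) [  9 165 161]
{'red': [], 'green': [([0.5906000137329102, 0.6384000182151794], [0.236, 0.049], 12.3, 661), ([0.4878999888896942, 0.2655999958515167], [0.009, 0.145], 113.9, 209)], 'yellow': []}
{'red': [], 'green': [([0.4977000057697296, 0.6807000041007996], [0.053, 0.17], 116.4, 65), ([0.4918000102043152, 0.2597000002861023], [0.011, 0.148], 114.3, 112)], 'yellow': []}
```

```bash
sed -i 's/(0,225,150),(3,255,255)/(0,180,170),(4,255,255)/; s/(24,190,120),(35,255,255)/(24,120,150),(34,255,255)/' h.py
python3 -c "
from h import *
for n in('top','scene'):
  for k,v in strips(n).items(): print(n,k,[r for r in v if max(r[1])>.1 and max(r[1])<.18])"
```

```text
top red [([0.3847000002861023, 0.22869999706745148], [0.01, 0.148], 111.5, 254)]
top green [([0.4878000020980835, 0.26589998602867126], [0.009, 0.145], 113.9, 209)]
top yellow [([1.0365999937057495, -0.33219999074935913], [0.01, 0.162], 101.4, 160), ([0.5785999894142151, 0.30489999055862427], [0.017, 0.151], 108.6, 395)]
scene red [([0.38690000772476196, 0.2264000028371811], [0.012, 0.147], 111.6, 125)]
scene green [([0.4918999969959259, 0.25940001010894775], [0.011, 0.145], 114.1, 110)]
scene yellow [([0.5781999826431274, 0.30250000953674316], [0.015, 0.148], 108.7, 161)]
```

Request:
servo_tool(series=[0,0,0,0,0,-100,0.6,0,0,0,0,0,-100,0.6])

```text
t: 1.5
tcp_pos: [0.132, -0.5852, 0.3587]
tcp_rot: [3.121, 0.348, -0.0]
ft_force: [-0.0, -0.1, 0.5]
width: 0.612
grasp_force: 0.0
```

```bash
cat >> h.py <<'E'
def pose(p,yaw,tilt=0):
    y=np.radians(yaw);x=np.array([np.cos(y),np.sin(y),0]);z=np.array([0,0,-1.])
    return np.array(p,float),R.from_matrix(np.c_[x,np.cross(z,x),z])*R.from_euler("y",tilt,degrees=True)
def plan(*tg):
    s=sense();p0=np.array(s["tcp_pos"]);R0=R.from_rotvec(s["tcp_rot"])
    pp,pr=p0,R0
    for t in tg:
        p,r=pose(*t);n=max(np.linalg.norm(p-pp)*1000/62.5,np.degrees((pr.inv()*r).magnitude())/10.7)
        print(t,"turn",np.round((R0.inv()*r).as_rotvec(),3),"mm",np.round(R0.inv().apply(p-p0)*1000,1),"rows>=%.1f"%n);pp,pr=p,r
    print("t",s["t"],"w",round(s["width"],3),"ft",np.round(s["ft_force"],1),"q",np.round(s["qpos"],2))
E
python3 -c "
from h import *
plan(((.45,-.4,.3),50),((.55,0,.25),95),((.37,.274,.12),111.5),((.368,.274,.029),111.5))"
```

```text
((0.45, -0.4, 0.3), 50) turn [ 0.001  0.001 -0.651] mm [ 351.  -110.8   58.4] rows>=6.0
((0.55, 0, 0.25), 95) turn [ 1.000e-03  1.000e-03 -1.436e+00] mm [ 536.5 -479.1  107.8] rows>=6.6
((0.37, 0.274, 0.12), 111.5) turn [ 1.000e-03  1.000e-03 -1.724e+00] mm [ 421.2 -786.1  237.4] rows>=5.6
((0.368, 0.274, 0.029), 111.5) turn [ 1.000e-03  1.000e-03 -1.724e+00] mm [ 419.3 -786.7  328.4] rows>=1.5
t 1.5 w 0.612 ft [-0.  -0.1  0.5] q [-1.57  0.16  0.34  1.76  0.    1.35]
```

Request:
servo_tool(series=[0,0,-0.65,350,-110,58,0.6,0,0,-0.65,350,-110,58,0.6,0,0,-0.65,350,-110,58,0.6,0,0,-0.65,350,-110,58,0.6,0,0,-0.65,350,-110,58,0.6,0,0,-0.65,350,-110,58,0.6,0,0,-1.436,536,-479,108,0.6,0,0,-1.436,536,-479,108,0.6,0,0,-1.436,536,-479,108,0.6,0,0,-1.436,536,-479,108,0.6,0,0,-1.436,536,-479,108,0.6,0,0,-1.436,536,-479,108,0.6,0,0,-1.436,536,-479,108,0.6,0,0,-1.724,420,-786,237,0.6,0,0,-1.724,420,-786,237,0.6,0,0,-1.724,420,-786,237,0.6,0,0,-1.724,420,-786,237,0.6,0,0,-1.724,420,-786,237,0.6,0,0,-1.724,420,-786,237,0.6,0,0,-1.724,420,-786,237,0.6], grip_force=40)

```text
t: 4.0
tcp_pos: [0.3666, 0.2752, 0.1181]
tcp_rot: [-1.763, -2.599, 0.002]
ft_force: [-0.2, 0.3, -0.7]
width: 0.599
grasp_force: 0.0
```

```bash
python3 -c "
from h import *
s=sense();print(s['tcp_pos'])
for n in('top','scene'):
  for k,v in strips(n,'a1.png' if n=='scene' else None).items(): print(n,k,[r for r in v if max(r[1])>.05 and max(r[1])<.18])
plan(((.368,.274,.06),111.5),((.368,.274,.029),111.5))"
```

```text
[0.36661958 0.27517281 0.11809675]
top red [([0.3882000148296356, 0.2206999957561493], [0.012, 0.128], 111.3, 240)]
top green [([0.4878999888896942, 0.2655999958515167], [0.009, 0.145], 113.9, 209)]
top yellow [([1.0370999574661255, -0.3345000147819519], [0.009, 0.162], 101.5, 161), ([0.5785999894142151, 0.3050000071525574], [0.017, 0.151], 108.6, 394), ([0.5260000228881836, -0.2777000069618225], [0.069, 0.038], 177.3, 179)]
scene red [([0.3910999894142151, 0.21379999816417694], [0.013, 0.13], 111.8, 98)]
scene green [([0.4916999936103821, 0.259799987077713], [0.011, 0.145], 113.8, 113)]
scene yellow [([0.5781999826431274, 0.30250000953674316], [0.015, 0.148], 108.7, 161)]
((0.368, 0.274, 0.06), 111.5) turn [0.    0.    0.001] mm [ 0.5 -0.8 59.5] rows>=1.0
((0.368, 0.274, 0.029), 111.5) turn [0.    0.    0.001] mm [ 0.6 -0.8 90.5] rows>=0.5
t 4.1 w 0.599 ft [0.6 0.2 0. ] q [ 0.35 -0.32 -0.55  1.34 -0.    1.55]
```

View pics/a1.png

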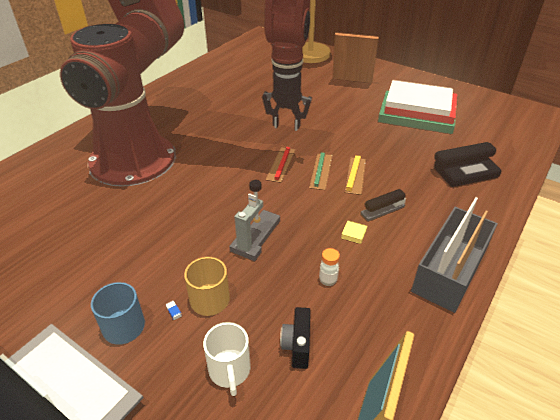

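The picture shows the open gripper centred over the red strip's far end, near (286,115). Now I'll descend, grip and lift.

Request:
servo_tool(series=[0,0,0,0.5,-1,60,0.6,0,0,0,0.5,-1,80,0.6,0,0,0,0.5,-1,90,0.6,0,0,0,0.5,-1,90,0.4,0,0,0,0.5,-1,90,0.0,0,0,0,0.5,-1,90,0.0,0,0,0,0.5,-1,90,0.0,0,0,0,0.5,-1,90,0.0,0,0,0,0.5,-1,90,0.0,0,0,0,0.5,-1,90,0.0], grip_force=40)

```text
t: 5.35
tcp_pos: [0.3689, 0.2742, 0.0307]
tcp_rot: [1.767, 2.595, 0.003]
ft_force: [-0.4, -2.0, 6.7]
width: 0.126
grasp_force: 41.8
```

```bash
cat >> h.py <<'E'
F=np.array([.501,-.047]);GY=97.7;u=np.array([np.cos(np.radians(GY)),np.sin(np.radians(GY))])
def gp(lx,z,yaw=GY,ly=0): return (*np.round(F-lx*u+ly*np.array([u[1],-u[0]]),4),z),yaw
E
python3 -c "
from h import *
plan(((.369,.274,.13),111.5),gp(-190,.13) if 0 else gp(-.19,.13),gp(-.19,.062),gp(-.095,.062),gp(-.095,.050))"
```

```text
((0.369, 0.274, 0.13), 111.5) turn [ 0.003  0.001 -0.   ] mm [ -0.3   0.3 -99.3] rows>=1.6
((np.float64(0.4755), np.float64(0.1413), 0.13), 97.7) turn [0.003 0.    0.241] mm [-162.7   50.8  -99. ] rows>=2.7
((np.float64(0.4755), np.float64(0.1413), 0.062), 97.7) turn [0.003 0.    0.241] mm [-162.7   50.6  -31. ] rows>=1.1
((np.float64(0.4883), np.float64(0.0471), 0.062), 97.7) turn [0.003 0.    0.241] mm [-255.   28.  -31.] rows>=1.5
((np.float64(0.4883), np.float64(0.0471), 0.05), 97.7) turn [0.003 0.    0.241] mm [-255.   28.  -19.] rows>=0.2
t 5.35 w 0.126 ft [-0.4 -2.   6.7] q [ 0.35 -0.25 -0.66  1.16 -0.    1.55]
```

Request:
servo_tool(series=[0,0,0,0,0,-50,0,0,0,0,0,0,-102,0,0,0,0.1,-60,20,-102,0,0,0,0.241,-115,36,-102,0,0,0,0.241,-163,51,-102,0,0,0,0.241,-163,51,-102,0,0,0,0.241,-163,51,-68,0,0,0,0.241,-163,51,-34,0,0,0,0.241,-163,51,-34,0])

```text
t: 6.48
tcp_pos: [0.4724, 0.1415, 0.0612]
tcp_rot: [-2.064, -2.363, 0.005]
ft_force: [-0.1, -0.4, -0.0]
width: 0.126
grasp_force: 41.0
```

```bash
python3 -c "
from h import *
plan(gp(-.095,.062),gp(-.095,.050))
im=shot('scene','b0.png');cv2.imwrite('pics/b1.png',cv2.resize(im[110:290,180:400,::-1],None,fx=3.3,fy=3.3,interpolation=cv2.INTER_CUBIC))
for k,v in strips('top',z=.045).items(): print(k,[r for r in v if max(r[1])>.03 and max(r[1])<.18])"
```

```text
((np.float64(0.4883), np.float64(0.0471), 0.062), 97.7) turn [-0.005 -0.001  0.   ] mm [-95.7   3.   -0.9] rows>=1.5
((np.float64(0.4883), np.float64(0.0471), 0.05), 97.7) turn [-0.005 -0.001  0.   ] mm [-95.7   3.1  11.1] rows>=0.2
t 6.475 w 0.126 ft [-0.1 -0.4 -0. ] q [ 0.02 -0.16 -0.52  1.22  0.    1.46]
red [([0.48339998722076416, 0.06499999761581421], [0.013, 0.093], 97.3, 188)]
green []
yellow [([1.0228999853134155, -0.3264000117778778], [0.009, 0.159], 101.4, 156), ([0.5636000037193298, 0.3312999904155731], [0.016, 0.08], 109.2, 209), ([0.522599995136261, -0.271699994802475], [0.035, 0.067], 175.3, 178)]
```

View pics/b1.png

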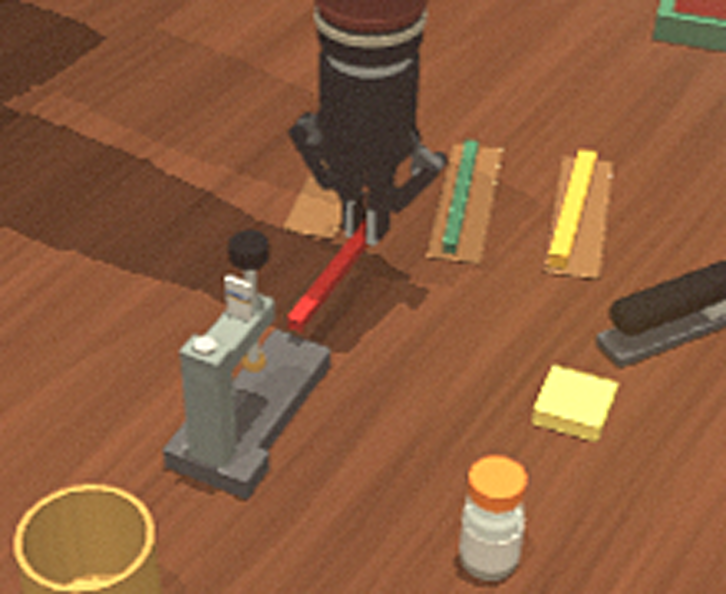

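The picture shows the red strip held level, in line with the gauge and with its near end just in front of the base, at about (310,320) in the crop. I'll slide it in under the foot, lower it and release.

Request:
servo_tool(series=[-0.004,0,0,-48,2,0,0,-0.004,0,0,-96,3,0,0,-0.004,0,0,-96,3,0,0,-0.004,0,0,-96,3,5,0,-0.004,0,0,-96,3,9,0,-0.004,0,0,-96,3,12,0,-0.004,0,0,-96,3,12,0])

```text
t: 7.45
tcp_pos: [0.4903, 0.0467, 0.0509]
tcp_rot: [2.065, 2.365, 0.004]
ft_force: [-0.6, 0.1, -0.8]
width: 0.118
grasp_force: 41.0
```

```bash
python3 -c "
from h import *
plan(gp(-.095,.050))
im=shot('scene','b0.png');cv2.imwrite('pics/b2.png',cv2.resize(im[150:270,210:320,::-1],None,fx=5,fy=5,interpolation=cv2.INTER_CUBIC))
im=shot('top')
for k,v in strips('top',z=.032).items(): print(k,[r for r in v if max(r[1])>.03 and max(r[1])<.18])"
```

```text
((np.float64(0.4883), np.float64(0.0471), 0.05), 97.7) turn [ 0.003 -0.     0.   ] mm [ 0.7 -1.9  0.9] rows>=0.0
t 7.45 w 0.118 ft [-0.6  0.1 -0.8] q [-0.17 -0.16 -0.54  1.19  0.    1.26]
red []
green [([0.48649999499320984, 0.2628999948501587], [0.009, 0.143], 113.9, 211)]
yellow [([1.0290000438690186, -0.3292999863624573], [0.009, 0.16], 101.4, 155), ([0.5763000249862671, 0.30149999260902405], [0.017, 0.149], 108.6, 393), ([0.5236999988555908, -0.2743000090122223], [0.035, 0.067], 175.5, 177)]
```

View pics/b2.png

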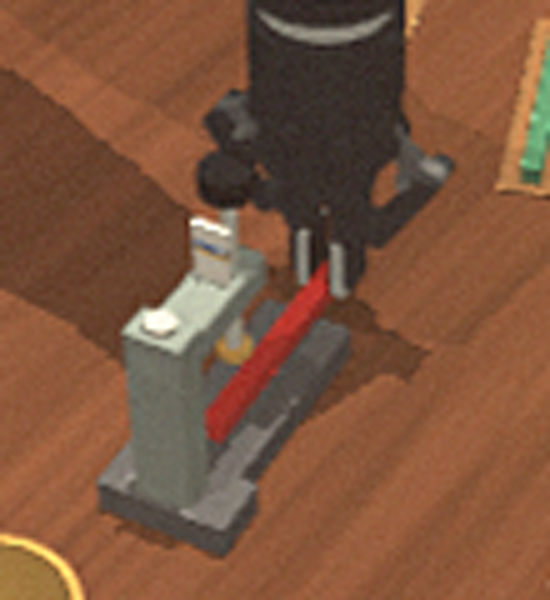

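The picture shows the red strip on the anvil, running under the foot at about (235,350) in the crop, with its end at about (215,430) short of the column. I'll check its lateral offset numerically.

```bash
cat >> h.py <<'E'
HUE={"red":((0,175,110),(5,255,255)),"green":((45,70,30),(90,255,255)),"yellow":((22,110,90),(34,255,255))}
def onanvil(c,z=.03):
    for n in("scene","top"):
        im=shot(n);m=cv2.inRange(cv2.cvtColor(im,cv2.COLOR_RGB2HSV),*HUE[c]);ys,xs=np.nonzero(m)
        P=np.array([px2w(n,(a,b),z)[:2] for a,b in zip(xs,ys)])-F
        L=np.c_[-P@u,P@np.array([u[1],-u[0]])];L=L[(abs(L[:,1])<.03)&(L[:,0]>-.2)&(L[:,0]<.06)]
        if len(L)<15: print(n,"few",len(L));continue
        a=np.polyfit(L[:,0],L[:,1],1);print(n,len(L),"x",L.min(0)[0].round(4),L.max(0)[0].round(4),"offset@foot %.4f"%a[1],"slope deg %.1f"%np.degrees(np.arctan(a[0])),"width",L[:,1].std()*3.46)
E
python3 -c "
from h import *
onanvil('red')"
```

```text
scene 204 x -0.0996 0.0335 offset@foot 0.0020 slope deg 1.4 width 0.015063951014494086
top 45 x -0.0339 -0.0107 offset@foot 0.0028 slope deg 3.0 width 0.011207979491537843
```

Request:
servo_tool(series=[0,0,0,0,-1,1,0,0,0,0,0,-1,1,0.35,0,0,0,0,-1,1,0.35,0,0,0,0,-1,1,0.35,0,0,0,0,-1,1,0.35,0,0,0,0,-1,-40,0.35,0,0,0,0,-1,-100,0.35,0,0,0,0,-1,-155,0.1,0,0,0,0,-1,-155,0])

```text
t: 8.82
tcp_pos: [0.4913, 0.0456, 0.2112]
tcp_rot: [2.061, 2.358, 0.011]
ft_force: [0.1, -0.9, -1.1]
width: 0.003
grasp_force: 0.0
```

```bash
python3 -c "
from h import *
onanvil('red')
plan(gp(0,.205),gp(0,.172),gp(0,.165))"
```

```text
scene 254 x -0.1218 0.0353 offset@foot 0.0019 slope deg 0.7 width 0.015336861353682469
top 44 x -0.0364 -0.0107 offset@foot 0.0017 slope deg 4.0 width 0.010699506763097983
((np.float64(0.501), np.float64(-0.047), 0.205), 97.7) turn [ 0.005  0.    -0.   ] mm [-93.6  -0.9   1.5] rows>=1.5
((np.float64(0.501), np.float64(-0.047), 0.172), 97.7) turn [ 0.005  0.    -0.   ] mm [-93.6  -1.   34.5] rows>=0.5
((np.float64(0.501), np.float64(-0.047), 0.165), 97.7) turn [ 0.005  0.    -0.   ] mm [-93.6  -1.1  41.5] rows>=0.1
t 8.925 w 0.0 ft [ 0.   0.7 -0.4] q [-0.17 -0.24 -0.32  1.48  0.    1.26]
```

Request:
servo_tool(series=[0,0,0,-45,-1,-2,0,0,0,0,-94,-1,-2,0,0,0,0,-94,-1,-2,0,0,0,0,-94,-1,10,0,0,0,0,-94,-1,20,0,0,0,0,-94,-1,28,0,0,0,0,-94,-1,32,0,0,0,0,-94,-1,32,0,0,0,0,-94,-1,32,0])

```text
t: 10.05
tcp_pos: [0.5008, -0.0471, 0.1746]
tcp_rot: [2.066, 2.363, 0.005]
ft_force: [-0.1, 1.2, 2.3]
width: -0.003
grasp_force: 1.2
```

Request:
servo_tool(series=[0,0,0,0,0,2,0,0,0,0,0,0,3,0,0,0,0,0,0,3,0])

```text
t: 10.42
tcp_pos: [0.501, -0.0473, 0.172]
tcp_rot: [2.065, 2.363, 0.006]
ft_force: [-2.8, 2.3, 7.1]
width: 0.002
grasp_force: 3.8
```

Request:
servo_tool(series=[0,0,0,0,0,1,0,0,0,0,0,0,2,0,0,0,0,0,0,2,0])

```text
t: 10.8
tcp_pos: [0.5011, -0.0473, 0.1719]
tcp_rot: [2.064, 2.362, 0.006]
ft_force: [-8.6, 4.2, 21.7]
width: -0.0
grasp_force: 11.0
```

```bash
python3 -c "
from h import *
print(sense()['ft_force'])
im=shot('scene');cv2.imwrite('pics/b3.png',cv2.resize(im[165:245,225:295,::-1],None,fx=7,fy=7,interpolation=cv2.INTER_CUBIC))
plan(gp(0,.205),gp(-.095,.205),gp(-.095,.12),gp(-.095,.049))"
```

```text
[-8.5608694   4.17778383 21.69829928]
((np.float64(0.501), np.float64(-0.047), 0.205), 97.7) turn [ 0.006  0.001 -0.   ] mm [  0.3   0.1 -33.1] rows>=0.5
((np.float64(0.4883), np.float64(0.0471), 0.205), 97.7) turn [ 0.006  0.001 -0.   ] mm [ 95.3   0.1 -33.2] rows>=1.5
((np.float64(0.4883), np.float64(0.0471), 0.12), 97.7) turn [ 0.006  0.001 -0.   ] mm [95.4 -0.4 51.8] rows>=1.4
((np.float64(0.4883), np.float64(0.0471), 0.049), 97.7) turn [ 0.006  0.001 -0.   ] mm [ 95.4  -0.8 122.8] rows>=1.1
t 10.85 w 0.0 ft [-8.3  4.3 21.4] q [-0.36 -0.2  -0.35  1.41  0.    1.08]
```

View pics/b3.png

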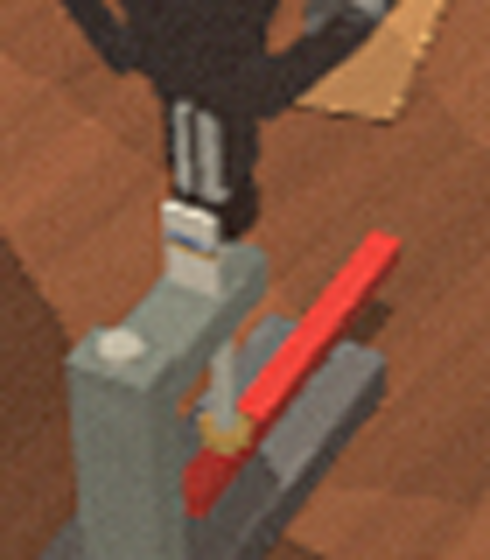

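The picture shows the foot pressing on the red strip near (225,430) in the crop. The plunger reads about 22.9 mm and the strip's grip width also fits, so red is 12 mm. I'll let the knob up and regrip the strip for the brass cup.

Request:
servo_tool(series=[0,0,0,0,0,-10,0,0,0,0,0,0,-37,0,0.005,0,0,0,0,-37,0,0.005,0,0,48,0,-37,0.35,0.005,0,0,96,0,-37,0.35,0.005,0,0,96,0,-37,0.35,0.005,0,0,96,0,20,0.35,0.005,0,0,96,0,70,0.35,0.005,0,0,96,0,110,0.35,0.005,0,0,96,0,127,0.35,0.005,0,0,96,0,127,0.35,0.005,0,0,96,0,127,0,0.005,0,0,96,0,127,0,0.005,0,0,96,0,127,0,0.005,0,0,96,0,127,0], grip_force=60)

```text
t: 12.72
tcp_pos: [0.4898, 0.0475, 0.044]
tcp_rot: [2.066, 2.364, 0.001]
ft_force: [-0.6, -0.2, 7.6]
width: 0.114
grasp_force: 62.8
```

```bash
python3 -c "
from h import *
onanvil('red')
plan(gp(-.095,.055),gp(-.19,.06),gp(-.19,.25),((.529,-.1,.3),97.7),((.529,-.1,.3),97.7,30))"
```

```text
scene 198 x -0.0985 0.0353 offset@foot 0.0023 slope deg 1.2 width 0.014791103219963712
top 50 x -0.0388 -0.0107 offset@foot 0.0017 slope deg 2.4 width 0.010602221840940064
((np.float64(0.4883), np.float64(0.0471), 0.055), 97.7) turn [ 0.002  0.001 -0.   ] mm [ -0.3  -1.5 -11. ] rows>=0.2
((np.float64(0.4755), np.float64(0.1413), 0.06), 97.7) turn [ 0.002  0.001 -0.   ] mm [ 94.8  -1.6 -16.2] rows>=1.5
((np.float64(0.4755), np.float64(0.1413), 0.25), 97.7) turn [ 0.002  0.001 -0.   ] mm [  94.5   -1.2 -206.2] rows>=3.0
((0.529, -0.1, 0.3), 97.7) turn [ 0.002  0.001 -0.   ] mm [-151.8   19.6 -255.8] rows>=4.0
((0.529, -0.1, 0.3), 97.7, 30) turn [0.002 0.525 0.   ] mm [-151.8   19.6 -255.8] rows>=2.8
t 12.825 w 0.116 ft [-0.2 -0.1  6.5] q [-0.17 -0.16 -0.55  1.18 -0.    1.27]
```

```bash
cat >> h.py <<'E'
BR=np.array([.529,-.26]);BL=np.array([.429,-.4125])
def cup(C,psi,phi,lat,th,off=.127,d=.018,back=0.,dz=.001,gap=.002):
    f=np.radians(phi);ah=np.array([np.cos(f),np.sin(f)])
    hr=np.sqrt(.039**2-(abs(lat)+th/2)**2)-th/2/np.sin(f)-gap
    zb=.005+th/2*np.cos(f)+dz;hb=hr-(.09-zb)/np.tan(f)
    y=np.radians(psi);h=np.array([np.cos(y),np.sin(y)]);l=np.array([h[1],-h[0]])
    B=np.r_[C+h*hb+l*lat,zb]+back*np.r_[ah[0]*h,ah[1]]
    _,Rm=pose((0,0,0),psi,phi)
    p=B-Rm.apply([-off,0,d]); print("bottom",B.round(4),"hb %.3f"%hb)
    return tuple(p.round(4)),psi,phi
E
python3 -c "
from h import *
plan(gp(-.095,.055),gp(-.19,.06),gp(-.19,.25),((.49,.0,.38),80,30),cup(BR,60,60,.013,.012,back=.13),cup(BR,60,60,.013,.012,back=0))"
```

```text
bottom [ 0.5619 -0.2289  0.1216] hb -0.022
bottom [ 0.5294 -0.2852  0.009 ] hb -0.022
((np.float64(0.4883), np.float64(0.0471), 0.055), 97.7) turn [ 0.002  0.001 -0.   ] mm [ -0.3  -1.5 -11. ] rows>=0.2
((np.float64(0.4755), np.float64(0.1413), 0.06), 97.7) turn [ 0.002  0.001 -0.   ] mm [ 94.8  -1.6 -16.2] rows>=1.5
((np.float64(0.4755), np.float64(0.1413), 0.25), 97.7) turn [ 0.002  0.001 -0.   ] mm [  94.5   -1.2 -206.2] rows>=3.0
((0.49, 0.0, 0.38), 80, 30) turn [-0.079  0.52   0.302] mm [ -47.6   -5.5 -336. ] rows>=3.2
((np.float64(0.5859), np.float64(-0.1875), np.float64(0.2406)), 60, 60) turn [-0.342  1.008  0.597] mm [-246.1   64.2 -196.2] rows>=4.0
((np.float64(0.5534), np.float64(-0.2437), np.float64(0.128)), 60, 60) turn [-0.342  1.008  0.597] mm [-297.3   24.3  -83.6] rows>=2.1
t 12.825 w 0.116 ft [-0.2 -0.1  6.5] q [-0.17 -0.16 -0.55  1.18 -0.    1.27]
```

Request:
servo_tool(series=[0,0,0,0,0,-8,0,0,0,0,0,0,-14,0,0,0,0,48,-1,-18,0,0,0,0,95,-1,-20,0,0,0,0,95,-1,-20,0,0,0,0,95,-1,-80,0,0,0,0,95,-1,-140,0,0,0,0,95,-1,-200,0,0,0,0,95,-1,-250,0,-0.04,0.26,0.15,40,-3,-300,0,-0.079,0.52,0.302,-20,-5,-339,0,-0.079,0.52,0.302,-48,-5,-339,0,-0.079,0.52,0.302,-48,-5,-339,0])

```text
t: 14.45
tcp_pos: [0.4907, -0.0061, 0.3809]
tcp_rot: [-2.115, -1.754, -0.566]
ft_force: [-0.4, 0.3, -0.4]
width: 0.119
grasp_force: 61.8
```

```bash
python3 -c "
from h import *
s=sense();print(s['tcp_pos'],s['width'])
plan(((.53,-.12,.36),60,60),cup(BR,60,60,.013,.012,back=.13),cup(BR,60,60,.013,.012,back=0))"
```

```text
[ 0.49068925 -0.00608601  0.38087859] 0.11929426351767665
bottom [ 0.5619 -0.2289  0.1216] hb -0.022
bottom [ 0.5294 -0.2852  0.009 ] hb -0.022
((0.53, -0.12, 0.36), 60, 60) turn [-0.245  0.517  0.239] mm [-100.9   59.7  -34.7] rows>=3.3
((np.float64(0.5859), np.float64(-0.1875), np.float64(0.2406)), 60, 60) turn [-0.245  0.517  0.239] mm [-209.2  127.6   40.2] rows>=2.4
((np.float64(0.5534), np.float64(-0.2437), np.float64(0.128)), 60, 60) turn [-0.245  0.517  0.239] mm [-318.7  106.4  107. ] rows>=2.1
t 14.45 w 0.119 ft [-0.4  0.3 -0.4] q [-0.57 -0.11  0.03  1.93  0.48  1.14]
```

Request:
servo_tool(series=[-0.12,0.26,0.12,-50,30,-25,0,-0.245,0.517,0.239,-101,60,-35,0,-0.245,0.517,0.239,-101,60,-35,0,-0.245,0.517,0.239,-101,60,-35,0,-0.245,0.517,0.239,-101,60,-35,0,-0.245,0.517,0.239,-155,94,5,0,-0.245,0.517,0.239,-209,127,40,0,-0.245,0.517,0.239,-209,127,40,0,-0.245,0.517,0.239,-209,127,40,0,-0.245,0.517,0.239,-209,127,40,0])

```text
t: 15.7
tcp_pos: [0.5872, -0.1802, 0.2435]
tcp_rot: [-2.035, -1.194, -1.174]
ft_force: [-0.3, 0.7, -0.7]
width: 0.123
grasp_force: 61.9
```

```bash
cat >> h.py <<'E'
def held(c,C,psi):
    # strip end points (scene+top) in cup frame via line triangulation of axis ends
    pass
E
python3 -c "
from h import *
s=sense();print(s['tcp_pos'],s['width'])
plan(cup(BR,60,60,.013,.012,back=.13),cup(BR,60,60,.013,.012,back=0))
R0=R.from_rotvec(s['tcp_rot']);
for n in('scene','top'): print(n,[w2px(n,np.array(s['tcp_pos'])+R0.apply(v)).round(1) for v in((-.127,0,.018),(.023,0,.018))])
a=shot('scene')[110:310,140:380];b=shot('top')[140:300,300:460]
cv2.imwrite('pics/c1.png',np.hstack([cv2.resize(a,(480,400)),cv2.resize(b,(320,320),interpolation=cv2.INTER_CUBIC) if 0 else cv2.copyMakeBorder(cv2.resize(b,(320,320)),0,80,0,0,0)])[:,:,::-1])"
```

```text
[ 0.58717794 -0.1802256   0.24347677] 0.12292287555739029
bottom [ 0.5619 -0.2289  0.1216] hb -0.022
bottom [ 0.5294 -0.2852  0.009 ] hb -0.022
((np.float64(0.5859), np.float64(-0.1875), np.float64(0.2406)), 60, 60) turn [-0.009  0.003  0.009] mm [-6.   2.4 -4.6] rows>=0.1
((np.float64(0.5534), np.float64(-0.2437), np.float64(0.128)), 60, 60) turn [-0.009  0.003  0.009] mm [-136.     1.2   -4.1] rows>=2.1
t 15.7 w 0.123 ft [-0.3  0.7 -0.7] q [-0.91  0.4   0.12  1.87  0.92  0.88]
scene [array([228.4, 256.9]), array([260.7, 197.4])]
top [array([360.5, 209.6]), array([340.4, 183.2])]
```

View pics/c1.png

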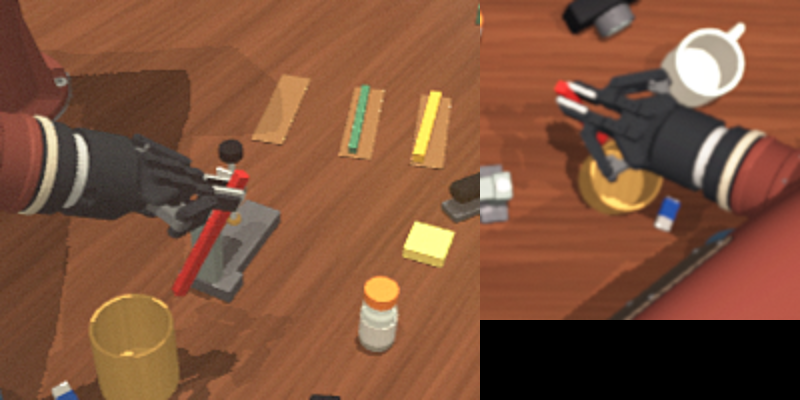

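The picture shows the red strip held tilted above the brass cup. Its lower end is near scene pixel (230,256), which matches my prediction of (228,257). I'll insert it along its own axis, stopping short first.

Request:
servo_tool(series=[0,0,0,0,0,0,0,0,0,0,-30,0,0,0,0,0,0,-60,0,0,0,0,0,0,-90,0,0,0,0,0,0,-112,0,0,0,0,0,0,-112,0,0,0,0,0,0,-112,0,0,0])

```text
t: 16.68
tcp_pos: [0.5597, -0.2299, 0.1455]
tcp_rot: [-2.035, -1.191, -1.174]
ft_force: [-0.1, -0.2, -1.7]
width: 0.121
grasp_force: 61.9
```

```bash
python3 -c "
from h import *
plan(cup(BR,60,60,.013,.012,back=0))"
```

```text
bottom [ 0.5294 -0.2852  0.009 ] hb -0.022
((np.float64(0.5534), np.float64(-0.2437), np.float64(0.128)), 60, 60) turn [-0.008  0.002  0.007] mm [-22.7   1.2  -4.3] rows>=0.4
t 16.675 w 0.121 ft [-0.1 -0.2 -1.7] q [-0.99  0.55  0.12  1.81  0.88  0.77]
```

Request:
servo_tool(series=[0,0,0,-8,1,-3,0,0,0,0,-15,1,-3,0,0,0,0,-20,1,-3,0,0,0,0,-22,1,-3,0,0,0,0,-22,1,-3,0])

```text
t: 17.3
tcp_pos: [0.5537, -0.2422, 0.1273]
tcp_rot: [-2.035, -1.19, -1.174]
ft_force: [-0.9, 0.4, 0.4]
width: 0.119
grasp_force: 61.9
```

Request:
servo_tool(series=[0,0,0,-2,0,0,0,0,0,0,-2,0,0,0,0,0,0,-2,0,0,0.25,0,0,0,-2,0,0,0.3,0,0,0,-2,0,0,0.3,0,0,0,-2,0,0,0.3,0,0,0,-2,0,-40,0.3,0,0,0,0,0,-80,0.3,0,0,0,40,0,-100,0.3,0,0,0,90,0,-130,0.4,0,0,0,90,0,-130,0.4])

```text
t: 18.68
tcp_pos: [0.522, -0.2995, 0.2709]
tcp_rot: [-2.047, -1.199, -1.176]
ft_force: [-0.7, -0.2, -1.0]
width: 0.399
grasp_force: 0.0
```

```bash
python3 -c "
from h import *
s=sense()
a=shot('scene')[210:350,140:310];cv2.imwrite('pics/c2.png',cv2.resize(a,None,fx=3.5,fy=3.5)[:,:,::-1])
for n in('top','scene'):
  for k,v in strips(n).items(): print(n,k,[r for r in v if max(r[1])>.03 and max(r[1])<.18])
plan(((.55,0,.3),97,0))"
```

```text
top red [([0.5687999725341797, -0.2720000147819519], [0.077, 0.016], 28.7, 138)]
top green [([0.4878999888896942, 0.26570001244544983], [0.009, 0.145], 113.9, 208)]
top yellow [([1.0370999574661255, -0.3328000009059906], [0.011, 0.165], 101.1, 211), ([0.7297999858856201, -0.06930000334978104], [0.029, 0.031], 128.4, 125), ([0.5785999894142151, 0.30480000376701355], [0.017, 0.151], 108.7, 404), ([0.5194000005722046, -0.2678999900817871], [0.07, 0.044], 25.4, 204)]
scene red [([0.5030999779701233, -0.1808999925851822], [0.017, 0.094], 102.4, 115)]
scene green [([0.4975999891757965, 0.6837999820709229], [0.054, 0.17], 117.4, 66), ([0.4925999939441681, 0.2581000030040741], [0.011, 0.152], 114.2, 108)]
scene yellow [([0.578000009059906, 0.30329999327659607], [0.015, 0.148], 108.6, 164)]
((0.55, 0, 0.3), 97, 0) turn [ 0.335 -1.003 -0.578] mm [ 167.2 -121.9  218.6] rows>=6.5
t 18.825 w 0.401 ft [-1.  -0.6 -0.3] q [-1.1   0.57  0.35  2.11  0.8   0.65]
```

View pics/c2.png

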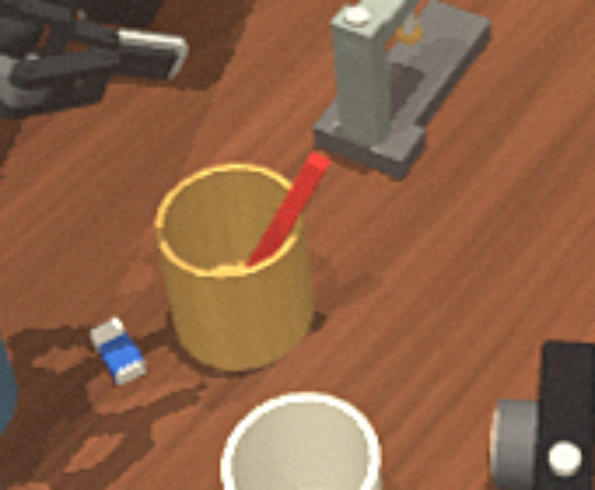

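The picture shows the red strip standing in the brass cup and leaning on its rim, with its top near crop (318,160). The other strips haven't moved. Next is green.

```bash
python3 -c "
from h import *
plan(((.5,-.1,.34),85,15),((.5,.1,.3),105,0),((.47,.308,.12),114))"
```

```text
((0.5, -0.1, 0.34), 85, 15) turn [ 0.27  -0.766 -0.349] mm [ 145.3 -115.8  102.1] rows>=4.7
((0.5, 0.1, 0.3), 105, 0) turn [ 0.408 -0.985 -0.704] mm [ 198.9 -214.9  272.1] rows>=3.3
((0.47, 0.308, 0.12), 114) turn [ 0.489 -0.96  -0.846] mm [ 127.8 -344.4  506.1] rows>=4.4
t 18.825 w 0.401 ft [-1.  -0.6 -0.3] q [-1.1   0.57  0.35  2.11  0.8   0.65]
```

Request:
servo_tool(series=[0.05,-0.15,-0.07,40,-20,10,0.5,0.11,-0.31,-0.14,70,-50,30,0.5,0.16,-0.46,-0.21,100,-75,60,0.5,0.27,-0.766,-0.349,145,-116,102,0.5,0.27,-0.766,-0.349,145,-116,102,0.5,0.34,-0.88,-0.52,170,-160,190,0.5,0.408,-0.985,-0.704,199,-215,272,0.5,0.408,-0.985,-0.704,199,-215,272,0.5,0.408,-0.985,-0.704,199,-215,272,0.5,0.44,-0.97,-0.78,170,-260,340,0.5,0.489,-0.96,-0.846,150,-300,420,0.5,0.489,-0.96,-0.846,128,-344,506,0.5,0.489,-0.96,-0.846,128,-344,506,0.5,0.489,-0.96,-0.846,128,-344,506,0.5,0.489,-0.96,-0.846,128,-344,506,0.5])

```text
t: 20.7
tcp_pos: [0.4695, 0.3072, 0.1181]
tcp_rot: [-1.709, -2.634, 0.007]
ft_force: [-0.4, 0.4, -0.4]
width: 0.504
grasp_force: 0.0
```

```bash
python3 -c "
from h import *
for n in('top','scene'):
  for k,v in strips(n).items(): print(n,k,[r for r in v if max(r[1])>.05 and max(r[1])<.18])
plan(((.4697,.308,.12),114),((.4697,.308,.030),114))"
```

```text
top red [([0.5638999938964844, -0.2597000002861023], [0.083, 0.015], 40.1, 147)]
top green [([0.4912000000476837, 0.25870001316070557], [0.009, 0.13], 113.8, 193)]
top yellow [([1.0368000268936157, -0.33329999446868896], [0.009, 0.163], 101.5, 163), ([0.5795000195503235, 0.3025999963283539], [0.017, 0.148], 108.5, 382)]
scene red [([0.5062000155448914, -0.18230000138282776], [0.015, 0.104], 104.1, 209)]
scene green []
scene yellow [([0.5781999826431274, 0.30250000953674316], [0.015, 0.148], 108.7, 161)]
((0.4697, 0.308, 0.12), 114) turn [-0.     0.002 -0.001] mm [ 2.1 -0.9  0.7] rows>=0.0
((0.4697, 0.308, 0.03), 114) turn [-0.     0.002 -0.001] mm [ 2.2 -0.9 90.7] rows>=1.4
t 20.8 w 0.498 ft [ 0.7  0.2 -0.2] q [ 0.34  0.01 -0.25  1.31 -0.    1.5 ]
```

Request:
servo_tool(series=[0,0,0,1,-1,50,0.5,0,0,0,1,-1,78,0.5,0,0,0,1,-1,88,0.5,0,0,0,1,-1,88,0.4,0,0,0,1,-1,88,0.0,0,0,0,1,-1,88,0.0,0,0,0,1,-1,88,0.0,0,0,0,1,-1,88,0.0,0,0,0,1,-1,88,0.0], grip_force=60)

```text
t: 21.92
tcp_pos: [0.4708, 0.3081, 0.0342]
tcp_rot: [1.709, 2.632, 0.002]
ft_force: [0.1, -0.9, 7.0]
width: 0.11
grasp_force: 59.1
```

```bash
python3 -c "
from h import *
plan(gp(-.19,.13),gp(-.19,.063))"
```

```text
((np.float64(0.4755), np.float64(0.1413), 0.13), 97.7) turn [0.003 0.002 0.284] mm [-154.5  -63.3  -95.7] rows>=3.1
((np.float64(0.4755), np.float64(0.1413), 0.063), 97.7) turn [0.003 0.002 0.284] mm [-154.4  -63.5  -28.7] rows>=1.1
t 21.925 w 0.11 ft [ 0.1 -0.9  7. ] q [ 0.35  0.07 -0.34  1.15 -0.    1.5 ]
```

Request:
servo_tool(series=[0,0,0,0,0,0,0.3,0,0,0,0,0,0,0.3,0,0,0,0,0,4,0.3,0,0,0,0,0,5,0.3,0,0,0,0,0,5,0.0,0,0,0,0,0,5,0.0,0,0,0,0,0,5,0.0,0,0,0,0,0,5,0.0], grip_force=60)

```text
t: 22.92
tcp_pos: [0.4698, 0.308, 0.0276]
tcp_rot: [1.71, 2.633, -0.0]
ft_force: [-0.2, -0.6, 5.1]
width: 0.124
grasp_force: 61.4
```

```bash
python3 -c "
from h import *
plan(gp(-.19,.13),gp(-.19,.060))"
```

```text
((np.float64(0.4755), np.float64(0.1413), 0.13), 97.7) turn [0.001 0.001 0.285] mm [-154.8  -62.6 -102.3] rows>=3.1
((np.float64(0.4755), np.float64(0.1413), 0.06), 97.7) turn [0.001 0.001 0.285] mm [-154.7  -62.6  -32.3] rows>=1.1
t 22.925 w 0.124 ft [-0.2 -0.6  5.1] q [ 0.35  0.08 -0.35  1.14 -0.    1.5 ]
```

Request:
servo_tool(series=[0,0,0,0,0,-50,0,0,0,0,0,0,-103,0,0,0,0.1,-50,-20,-103,0,0,0,0.285,-110,-45,-103,0,0,0,0.285,-155,-63,-103,0,0,0,0.285,-155,-63,-103,0,0,0,0.285,-155,-63,-68,0,0,0,0.285,-155,-63,-33,0,0,0,0.285,-155,-63,-33,0,0,0,0.285,-155,-63,-33,0])

```text
t: 24.18
tcp_pos: [0.4753, 0.1411, 0.0615]
tcp_rot: [2.066, 2.364, -0.0]
ft_force: [0.0, -0.4, 0.1]
width: 0.116
grasp_force: 60.2
```

```bash
python3 -c "
from h import *
onanvil('green',.045)
plan(gp(-.095,.060),gp(-.095,.0465))"
```

```text
scene 165 x -0.194 -0.0623 offset@foot 0.0009 slope deg 1.0 width 0.014425090867364355
top 201 x -0.1639 -0.0701 offset@foot 0.0001 slope deg 0.3 width 0.012569010246717742
((np.float64(0.4883), np.float64(0.0471), 0.06), 97.7) turn [ 0.003  0.002 -0.   ] mm [-94.7  -0.4   2.2] rows>=1.5
((np.float64(0.4883), np.float64(0.0471), 0.0465), 97.7) turn [ 0.003  0.002 -0.   ] mm [-94.7  -0.4  15.7] rows>=0.2
t 24.275 w 0.12 ft [ 0.2 -0.2  0.4] q [ 0.02 -0.16 -0.52  1.21 -0.    1.46]
```

Aligned. I'll slide in, lower, release, then rise and press the knob.

Request:
servo_tool(series=[0,0,0,-48,0,2,0,0,0,0,-95,0,2,0,0,0,0,-95,0,2,0,0,0,0,-95,0,9,0,0,0,0,-95,0,14,0,0,0,0,-95,0,16,0,0,0,0,-95,0,16,0.35,0,0,0,-95,0,16,0.35,0,0,0,-95,0,16,0.35,0,0,0,-95,0,16,0.35,0,0,0,-95,0,-30,0.35,0,0,0,-95,0,-85,0.35,0,0,0,-95,0,-145,0.1,0,0,0,-95,0,-145,0,0,0,0,-95,0,-145,0])

```text
t: 26.15
tcp_pos: [0.4875, 0.0467, 0.2051]
tcp_rot: [2.067, 2.364, -0.001]
ft_force: [-0.1, 0.2, 0.2]
width: 0.003
grasp_force: 0.0
```

```bash
python3 -c "
from h import *
onanvil('green')
plan(gp(0,.205),gp(0,.175))"
```

```text
scene 206 x -0.1242 0.0324 offset@foot 0.0004 slope deg 1.1 width 0.014573337272539103
top 55 x -0.0391 -0.0107 offset@foot -0.0004 slope deg 2.0 width 0.011751571177573014
((np.float64(0.501), np.float64(-0.047), 0.205), 97.7) turn [-0.002  0.001 -0.001] mm [-94.9   1.6  -1.1] rows>=1.5
((np.float64(0.501), np.float64(-0.047), 0.175), 97.7) turn [-0.002  0.001 -0.001] mm [-94.9   1.7  28.9] rows>=0.5
t 26.25 w 0.004 ft [ 0.3  0.5 -0.2] q [-0.17 -0.24 -0.33  1.48 -0.    1.27]
```

Request:
servo_tool(series=[0,0,0,-48,1,-2,0,0,0,0,-95,1.5,-2,0,0,0,0,-95,1.5,-2,0,0,0,0,-95,1.5,10,0,0,0,0,-95,1.5,20,0,0,0,0,-95,1.5,27,0,0,0,0,-95,1.5,31,0,0,0,0,-95,1.5,31,0,0,0,0,-95,1.5,31,0])

```text
t: 27.38
tcp_pos: [0.5017, -0.0471, 0.1748]
tcp_rot: [2.067, 2.364, -0.001]
ft_force: [-0.6, 1.6, 2.8]
width: 0.001
grasp_force: 1.2
```

Request:
servo_tool(series=[0,0,0,0,0,2,0,0,0,0,0,0,4,0,0,0,0,0,0,4,0,0,0,0,0,0,4,0])

```text
t: 27.88
tcp_pos: [0.502, -0.0473, 0.172]
tcp_rot: [2.066, 2.363, -0.0]
ft_force: [-4.6, 3.4, 12.7]
width: 0.002
grasp_force: 6.4
```

Green reads the same as red, so it's 12 mm. I'll find the exact pose of the red strip in the cup, then regrip green.

Request:
servo_tool(series=[0,0,0,0,0,-10,0,0,0,0,0,0,-37,0,0,0,0,0,0,-37,0,0,0,0,48,0,-37,0.35,0,0,0,95,-1,-37,0.35,0,0,0,95,-1,-37,0.35,0,0,0,95,-1,20,0.35,0,0,0,95,-1,70,0.35,0,0,0,95,-1,110,0.35,0,0,0,95,-1,128,0.35,0,0,0,95,-1,128,0.35,0,0,0,95,-1,128,0,0,0,0,95,-1,128,0,0,0,0,95,-1,128,0,0,0,0,95,-1,128,0], grip_force=60)

```text
t: 29.75
tcp_pos: [0.4894, 0.0463, 0.0442]
tcp_rot: [2.065, 2.362, 0.001]
ft_force: [0.1, -0.3, 6.4]
width: 0.124
grasp_force: 62.8
```

```bash
cat >> h.py <<'E'
def tri(ps,pt):
    A=[]
    for n,p in(("scene",ps),("top",pt)):
        K,Rm,t=cam(n);P=K@np.c_[Rm,t];A+= [p[0]*P[2]-P[0],p[1]*P[2]-P[1]]
    A=np.array(A);return np.linalg.lstsq(A[:,:3],-A[:,3],rcond=None)[0]
def ends(c,n,C,r=.11,hi=None):
    hsv=cv2.cvtColor(shot(n),cv2.COLOR_RGB2HSV);m=cv2.inRange(hsv,*HUE[c]);q=w2px(n,(*C,.1))
    mm=np.zeros_like(m);cv2.circle(mm,tuple(int(v) for v in q),45,255,-1);m&=mm
    k,l,st,_=cv2.connectedComponentsWithStats(m);i=1+np.argmax(st[1:,4]);ys,xs=np.nonzero(l==i)
    P=np.c_[xs,ys].astype(float);mu=P.mean(0);v=np.linalg.svd(P-mu,full_matrices=0)[2][0];s=(P-mu)@v
    return [mu+v*s.min(),mu+v*s.max()],len(P)
E
python3 -c "
from h import *
a,na=ends('red','scene',BR);b,nb=ends('red','top',BR);print(a,na,b,nb)
for i in a:
  for j in b:
    p=tri(i,j);print(p.round(3),(w2px('scene',p)-i).round(1),(w2px('top',p)-j).round(1))
onanvil('green')
plan(gp(-.19,.06),gp(-.19,.25),((.49,.0,.38),80,30))"
```

```text
[array([233.07124248, 252.41439665]), array([211.80690454, 286.13929559])] 224 [array([357.60804359, 204.1576902 ]), array([379.05975782, 229.95029942])] 161
[ 0.573 -0.215  0.137] [ 1.1 -0.1] [0.5 0.5]
[ 0.54  -0.243  0.141] [-20.9   0.2] [ -8.6 -10.7]
[ 0.57  -0.243  0.063] [14.5 -1.6] [6.7 6.7]
[ 0.533 -0.272  0.059] [-7.7  0.3] [-3.3 -3.7]
scene 163 x -0.0939 0.0295 offset@foot 0.0013 slope deg 1.1 width 0.014624190531364576
top 53 x -0.0366 -0.0107 offset@foot 0.0017 slope deg 4.6 width 0.011986291876002909
((np.float64(0.4755), np.float64(0.1413), 0.06), 97.7) turn [ 0.003  0.003 -0.001] mm [ 96.   -1.1 -16.1] rows>=1.6
((np.float64(0.4755), np.float64(0.1413), 0.25), 97.7) turn [ 0.003  0.003 -0.001] mm [  95.5   -0.5 -206.1] rows>=3.0
((0.49, 0.0, 0.38), 80, 30) turn [-0.077  0.522  0.302] mm [ -46.8   -4.6 -335.7] rows>=3.2
t 29.95 w 0.116 ft [ 0.  -1.8  5.8] q [-0.17 -0.16 -0.55  1.18 -0.    1.27]
```

Request:
servo_tool(series=[0,0,0,0,0,-8,0,0,0,0,0,0,-14,0,0,0,0,48,-1,-18,0,0,0,0,95,-1,-20,0,0,0,0,95,-1,-20,0,0,0,0,95,-1,-80,0,0,0,0,95,-1,-140,0,0,0,0,95,-1,-200,0,0,0,0,95,-1,-250,0,-0.04,0.26,0.15,40,-3,-300,0,-0.079,0.52,0.302,-20,-5,-339,0,-0.079,0.52,0.302,-48,-5,-339,0,-0.079,0.52,0.302,-48,-5,-339,0])

```text
t: 31.58
tcp_pos: [0.4898, -0.0072, 0.3811]
tcp_rot: [-2.116, -1.755, -0.567]
ft_force: [-0.7, 0.1, -0.8]
width: 0.119
grasp_force: 61.8
```

```bash
python3 -c "
from h import *
s=sense();print(s['tcp_pos'],s['width'])
plan(((.52,-.12,.40),60,65),cup(BR,60,65,-.018,.012,off=.125,back=.15),cup(BR,60,65,-.018,.012,off=.125))"
```

```text
[ 0.48982016 -0.00716428  0.38111037] 0.119303722231653
bottom [ 0.5372 -0.2098  0.1445] hb -0.016
bottom [ 0.5055 -0.2647  0.0085] hb -0.016
((0.52, -0.12, 0.4), 60, 65) turn [-0.255  0.604  0.23 ] mm [-81.6  50.4 -69.2] rows>=3.7
((np.float64(0.5554), np.float64(-0.1782), np.float64(0.2654)), 60, 65) turn [-0.255  0.604  0.23 ] mm [-192.9   96.3   21.8] rows>=2.4
((np.float64(0.5237), np.float64(-0.2331), np.float64(0.1294)), 60, 65) turn [-0.255  0.604  0.23 ] mm [-312.8   75.6  109.5] rows>=2.4
t 31.575 w 0.119 ft [-0.7  0.1 -0.8] q [-0.57 -0.12  0.03  1.94  0.48  1.13]
```

Request:
servo_tool(series=[-0.12,0.3,0.12,-40,25,-35,0,-0.255,0.604,0.23,-82,50,-69,0,-0.255,0.604,0.23,-82,50,-69,0,-0.255,0.604,0.23,-82,50,-69,0,-0.255,0.604,0.23,-82,50,-69,0,-0.255,0.604,0.23,-140,75,-20,0,-0.255,0.604,0.23,-193,96,22,0,-0.255,0.604,0.23,-193,96,22,0,-0.255,0.604,0.23,-193,96,22,0,-0.255,0.604,0.23,-193,96,22,0,-0.255,0.604,0.23,-193,96,22,0])

```text
t: 32.95
tcp_pos: [0.5568, -0.1715, 0.268]
tcp_rot: [-1.963, -1.153, -1.25]
ft_force: [-0.4, -0.1, -1.5]
width: 0.12
grasp_force: 61.8
```

```bash
python3 -c "
from h import *
s=sense()
plan(cup(BR,60,65,-.018,.012,off=.125,back=.13),cup(BR,60,65,-.018,.012,off=.125))
R0=R.from_rotvec(s['tcp_rot'])
print([w2px('scene',np.array(s['tcp_pos'])+R0.apply(v)).round(1) for v in((-.125,0,.018),(.025,0,.018))],ends('green','scene',BR))"
```

```text
bottom [ 0.5329 -0.2172  0.1264] hb -0.016
bottom [ 0.5055 -0.2647  0.0085] hb -0.016
((np.float64(0.5512), np.float64(-0.1855), np.float64(0.2473)), 60, 65) turn [-0.008  0.003  0.009] mm [-25.1   1.9  -4.7] rows>=0.4
((np.float64(0.5237), np.float64(-0.2331), np.float64(0.1294)), 60, 65) turn [-0.008  0.003  0.009] mm [-155.2    0.7   -4.3] rows>=2.1
t 32.95 w 0.12 ft [-0.4 -0.1 -1.5] q [-0.96  0.37  0.07  2.01  0.96  0.72]
[array([224. , 238.6]), array([250. , 177.5])] ([array([227.59187038, 230.71843818]), array([223.17502466, 237.12074659])], 39)
```

Request:
servo_tool(series=[0,0,0,0,1,-4,0,0,0,0,-35,1,-4,0,0,0,0,-70,1,-4,0,0,0,0,-105,1,-4,0,0,0,0,-135,1,-4,0,0,0,0,-150,1,-4,0,0,0,0,-154,1,-4,0,0,0,0,-154,1,-4,0,0,0,0,-154,1,-4,0])

```text
t: 34.12
tcp_pos: [0.5242, -0.2324, 0.1292]
tcp_rot: [-1.963, -1.15, -1.249]
ft_force: [0.3, 2.1, 0.2]
width: 0.123
grasp_force: 61.8
```

Request:
servo_tool(series=[0,0,0,-2,0,0,0,0,0,0,-2,0,0,0,0,0,0,-2,0,0,0.2,0,0,0,-2,0,0,0.22,0,0,0,-2,0,0,0.22,0,0,0,-2,0,0,0.22,0,0,0,-2,0,-40,0.22,0,0,0,0,0,-80,0.22,0,0,0,40,0,-100,0.3,0,0,0,90,0,-130,0.4,0,0,0,90,0,-130,0.4])

```text
t: 35.5
tcp_pos: [0.4899, -0.2876, 0.2488]
tcp_rot: [-2.01, -1.158, -1.247]
ft_force: [1.0, 0.0, -1.1]
width: 0.405
grasp_force: 0.0
```

```bash
python3 -c "
from h import *
a=shot('scene')[210:350,140:310];cv2.imwrite('pics/c3.png',cv2.resize(a,None,fx=3.5,fy=3.5)[:,:,::-1])
for n in('top','scene'):
  for k,v in strips(n).items(): print(n,k,[r for r in v if max(r[1])>.03 and max(r[1])<.18])
plan(((.5,-.1,.34),85,15),((.5,.1,.3),105,0),((.562,.3505,.12),108.6))"
```

```text
top red [([0.5640000104904175, -0.25949999690055847], [0.083, 0.015], 40.0, 146)]
top green [([0.5353999733924866, -0.24169999361038208], [0.071, 0.016], 40.6, 130)]
top yellow [([1.0369000434875488, -0.3327000141143799], [0.011, 0.163], 101.1, 189), ([0.7297999858856201, -0.06920000165700912], [0.029, 0.031], 136.5, 124), ([0.5785999894142151, 0.3050000071525574], [0.017, 0.151], 108.6, 402), ([0.5145000219345093, -0.2734000086784363], [0.045, 0.038], 20.3, 106)]
scene red [([0.5062999725341797, -0.18240000307559967], [0.015, 0.105], 104.0, 212)]
scene green [([0.4975000023841858, 0.6833000183105469], [0.054, 0.17], 117.1, 63), ([0.4699999988079071, -0.16329999268054962], [0.016, 0.117], 107.9, 101)]
scene yellow [([0.5781000256538391, 0.3028999865055084], [0.015, 0.148], 108.6, 162)]
((0.5, -0.1, 0.34), 85, 15) turn [ 0.301 -0.825 -0.35 ] mm [160.6 -84.9 105.1] rows>=5.1
((0.5, 0.1, 0.3), 105, 0) turn [ 0.45  -1.038 -0.707] mm [ 203.4 -187.6  276.1] rows>=3.3
((0.562, 0.3505, 0.12), 108.6) turn [ 0.484 -1.027 -0.763] mm [ 154.5 -264.4  577.3] rows>=5.0
t 35.65 w 0.401 ft [ 0.1 -0.8 -0.5] q [-1.16  0.53  0.21  2.11  0.82  0.55]
```

View pics/c3.png

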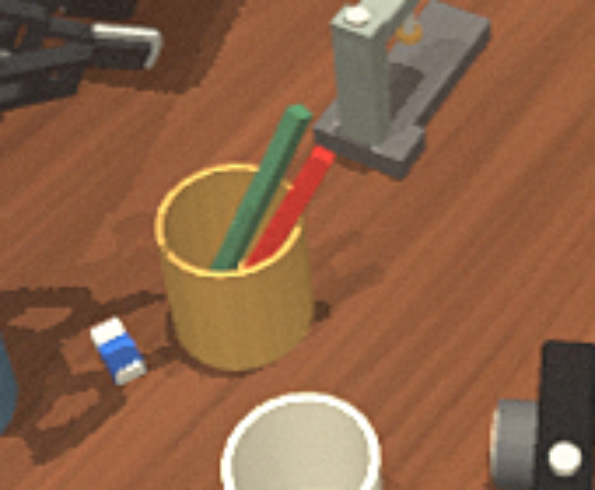

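The picture shows both red and green standing in the brass cup, leaning on the rim, with their tops near crop (323,155) and (300,110). Next is yellow.

Request:
servo_tool(series=[0.05,-0.15,-0.07,40,-20,10,0.5,0.11,-0.31,-0.14,70,-40,30,0.5,0.16,-0.46,-0.21,100,-60,60,0.5,0.301,-0.825,-0.35,161,-85,105,0.5,0.301,-0.825,-0.35,161,-85,105,0.5,0.37,-0.92,-0.53,180,-135,190,0.5,0.45,-1.038,-0.707,203,-188,276,0.5,0.45,-1.038,-0.707,203,-188,276,0.5,0.45,-1.038,-0.707,203,-188,276,0.5,0.46,-1.03,-0.73,190,-210,370,0.5,0.484,-1.027,-0.763,172,-235,470,0.5,0.484,-1.027,-0.763,155,-264,577,0.5,0.484,-1.027,-0.763,155,-264,577,0.5,0.484,-1.027,-0.763,155,-264,577,0.5,0.484,-1.027,-0.763,155,-264,577,0.5,0.484,-1.027,-0.763,155,-264,577,0.5])

```text
t: 37.65
tcp_pos: [0.5627, 0.3488, 0.1195]
tcp_rot: [-1.834, -2.551, 0.004]
ft_force: [-0.1, -0.1, 0.3]
width: 0.504
grasp_force: 0.0
```

```bash
python3 -c "
from h import *
for n in('top','scene'):
  for k,v in strips(n).items(): print(n,k,[r for r in v if max(r[1])>.05 and max(r[1])<.18])
plan(((.5625,.351,.12),108.6),((.5625,.351,.028),108.6))"
```

```text
top red [([0.5638999938964844, -0.2597000002861023], [0.083, 0.015], 40.1, 147)]
top green [([0.5356000065803528, -0.24150000512599945], [0.071, 0.016], 40.6, 131)]
top yellow [([1.0369000434875488, -0.3334999978542328], [0.01, 0.162], 101.3, 172)]
scene red [([0.5060999989509583, -0.18209999799728394], [0.015, 0.104], 104.0, 209)]
scene green []
scene yellow []
((0.5625, 0.351, 0.12), 108.6) turn [ 0.002  0.001 -0.002] mm [ 2.6 -0.4  1.8] rows>=0.1
((0.5625, 0.351, 0.028), 108.6) turn [ 0.002  0.001 -0.002] mm [ 2.7 -0.5 93.8] rows>=1.5
t 37.75 w 0.499 ft [-0.1 -0.3  0.3] q [ 0.36  0.31  0.08  1.34 -0.    1.61]
```

```bash
python3 -c "
from h import *
for n in('top','scene'):
  print(n,[r for r in strips(n)['yellow'] if r[0][1]>.1])
  print([(np.round(d['location'],0),round(d['score'],2)) for d in find_in('yellow_a',n)])
a=shot('scene')[100:240,270:440];cv2.imwrite('pics/d1.png',cv2.resize(a,None,fx=3.5,fy=3.5)[:,:,::-1])"
```

```text
top [([0.5985000133514404, 0.24650000035762787], [0.016, 0.028], 107.4, 72)]
[(array([150., 203.]), 0.89)]
scene []
[(array([352., 171.]), 0.45)]
```

View pics/d1.png

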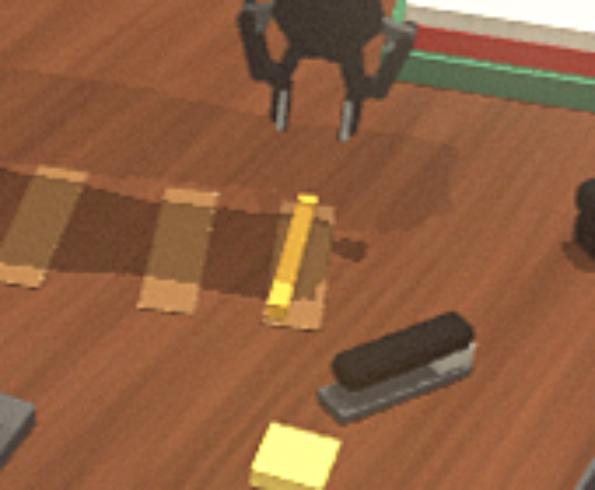

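The picture shows the yellow strip still on its pad, shaded by the arm, with the jaws centred over it. I'll descend and grip.

Request:
servo_tool(series=[0,0,0,2,0,50,0.5,0,0,0,2,0,80,0.5,0,0,0,2,0,92,0.5,0,0,0,2,0,92,0.4,0,0,0,2,0,92,0.0,0,0,0,2,0,92,0.0,0,0,0,2,0,92,0.0,0,0,0,2,0,92,0.0,0,0,0,2,0,92,0.0], grip_force=60)

```text
t: 39.12
tcp_pos: [0.5635, 0.3522, 0.0308]
tcp_rot: [1.831, 2.549, 0.003]
ft_force: [-0.4, -0.8, 6.3]
width: 0.158
grasp_force: 61.2
```

```bash
python3 -c "
from h import *
plan(gp(-.25,.13),gp(-.19,.060))"
```

```text
((np.float64(0.4675), np.float64(0.2007), 0.13), 97.7) turn [0.004 0.001 0.19 ] mm [-113.  -138.9  -99.6] rows>=3.3
((np.float64(0.4755), np.float64(0.1413), 0.06), 97.7) turn [0.004 0.001 0.19 ] mm [-171.8 -150.5  -29.6] rows>=1.5
t 39.125 w 0.158 ft [-0.4 -0.8  6.3] q [ 0.36  0.37 -0.01  1.19 -0.    1.61]
```

Request:
servo_tool(series=[0,0,0,0,0,-50,0,0,0,0,0,0,-102,0,0,0,0.06,-35,-45,-102,0,0,0,0.12,-75,-90,-102,0,0,0,0.19,-113,-139,-102,0,0,0,0.19,-172,-150,-102,0,0,0,0.19,-172,-150,-102,0,0,0,0.19,-172,-150,-66,0,0,0,0.19,-172,-150,-32,0,0,0,0.19,-172,-150,-32,0,0,0,0.19,-172,-150,-32,0])

```text
t: 40.5
tcp_pos: [0.4756, 0.1413, 0.0623]
tcp_rot: [2.065, 2.365, 0.001]
ft_force: [0.8, -0.5, -0.0]
width: 0.154
grasp_force: 60.3
```

```bash
python3 -c "
from h import *
onanvil('yellow',.045)
plan(gp(-.095,.060),gp(-.095,.0495))"
```

```text
scene 46 x -0.0972 -0.0678 offset@foot -0.0026 slope deg -0.2 width 0.014702840513071119
top 208 x -0.1615 -0.0639 offset@foot 0.0003 slope deg 0.4 width 0.013579994902511335
((np.float64(0.4883), np.float64(0.0471), 0.06), 97.7) turn [0.003 0.001 0.001] mm [-94.9  -0.6   2.8] rows>=1.5
((np.float64(0.4883), np.float64(0.0471), 0.0495), 97.7) turn [0.003 0.001 0.001] mm [-94.8  -0.6  13.3] rows>=0.2
t 40.6 w 0.156 ft [ 0.4  0.2 -1.1] q [ 0.02 -0.16 -0.52  1.21 -0.    1.46]
```

Request:
servo_tool(series=[0,0,0,-48,0,2,0,0,0,0,-95,0,2,0,0,0,0,-95,0,2,0,0,0,0,-95,0,8,0,0,0,0,-95,0,12,0,0,0,0,-95,0,13,0,0,0,0,-95,0,13,0.38,0,0,0,-95,0,13,0.38,0,0,0,-95,0,13,0.38,0,0,0,-95,0,13,0.38,0,0,0,-95,0,-30,0.38,0,0,0,-95,0,-85,0.38,0,0,0,-95,0,-144,0.1,0,0,0,-95,0,-144,0,0,0,0,-95,0,-144,0])

```text
t: 42.48
tcp_pos: [0.4875, 0.0468, 0.2046]
tcp_rot: [2.066, 2.365, -0.0]
ft_force: [-0.5, -0.2, -0.5]
width: 0.003
grasp_force: 0.0
```

```bash
python3 -c "
from h import *
onanvil('yellow',.033)
plan(gp(0,.205),gp(0,.175))"
```

```text
scene 21 x -0.1199 -0.0854 offset@foot 0.0412 slope deg 20.8 width 0.018015455569140998
top few 6
((np.float64(0.501), np.float64(-0.047), 0.205), 97.7) turn [-0.002  0.     0.   ] mm [-95.    1.4  -1.7] rows>=1.5
((np.float64(0.501), np.float64(-0.047), 0.175), 97.7) turn [-0.002  0.     0.   ] mm [-95.    1.5  28.3] rows>=0.5
t 42.575 w 0.0 ft [-0.5  0.2 -0.4] q [-0.17 -0.24 -0.33  1.48 -0.    1.26]
```

```bash
sed -i 's/"yellow":((22,110,90)/"yellow":((16,130,60)/' h.py; python3 -c "
from h import *
onanvil('yellow',.033)"
```

```text
Traceback (most recent call last):
  File "h.py", line 43, in onanvil
    P=np.array([px2w(n,(a,b),z)[:2] for a,b in zip(xs,ys)])-F
                ~~~~^^^^^^^^^^^
  File "h.py", line 7, in px2w
    K,Rm,t=cam(n); d=Rm.T@np.linalg.inv(K)@np.array([uv[0],uv[1],1.]); o=-Rm.T@t
           ~~~^^^
  File "h.py", line 5, in cam
    c=camera_model(n); return np.array(c["camera_matrix"],float),R.from_rotvec(np.ravel(c["rvec"])).as_matrix(),np.ravel(c["tvec"]).astype(float)
ValueError: time passes only in moves, steps and waits
```

```bash
sed -i 's/^def cam(n):/import functools\n@functools.lru_cache(None)\ndef cam(n):/' h.py; python3 -c "
from h import *
onanvil('yellow',.033)"
```

```text
scene 401 x -0.1223 0.0388 offset@foot 0.0009 slope deg 0.9 width 0.025052529973823137
top 88 x -0.0394 -0.0081 offset@foot 0.0003 slope deg 3.9 width 0.016951592056596854
```

Yellow is centred under the foot. I'll press.

Request:
servo_tool(series=[0,0,0,-48,1,-2,0,0,0,0,-95,1.5,-2,0,0,0,0,-95,1.5,-2,0,0,0,0,-95,1.5,10,0,0,0,0,-95,1.5,20,0,0,0,0,-95,1.5,26,0,0,0,0,-95,1.5,29,0,0,0,0,-95,1.5,29,0,0,0,0,-95,1.5,29,0])

```text
t: 43.85
tcp_pos: [0.5018, -0.0469, 0.1762]
tcp_rot: [2.066, 2.365, -0.0]
ft_force: [-0.9, 1.1, 2.0]
width: -0.003
grasp_force: 1.1
```

Request:
servo_tool(series=[0,0,0,0,0,2,0,0,0,0,0,0,3,0,0,0,0,0,0,3,0,0,0,0,0,0,3,0])

```text
t: 44.35
tcp_pos: [0.5021, -0.0471, 0.175]
tcp_rot: [2.065, 2.364, 0.001]
ft_force: [-6.0, 3.7, 16.7]
width: 0.004
grasp_force: 8.4
```

Yellow stops exactly 3 mm higher (TCP at 0.175), so it's 15 mm and goes in the blue cup. I'll regrip it.

Request:
servo_tool(series=[0,0,0,0,0,-10,0,0,0,0,0,0,-34,0,0,0,0,0,0,-34,0,0,0,0,48,0,-34,0.38,0,0,0,95,-1,-34,0.38,0,0,0,95,-1,-34,0.38,0,0,0,95,-1,20,0.38,0,0,0,95,-1,70,0.38,0,0,0,95,-1,112,0.38,0,0,0,95,-1,131,0.38,0,0,0,95,-1,131,0.38,0,0,0,95,-1,131,0,0,0,0,95,-1,131,0,0,0,0,95,-1,131,0,0,0,0,95,-1,131,0], grip_force=60)

```text
t: 46.22
tcp_pos: [0.4889, 0.0466, 0.0427]
tcp_rot: [2.065, 2.364, 0.001]
ft_force: [-0.2, 0.0, 4.1]
width: 0.161
grasp_force: 61.0
```

Request:
servo_tool(series=[0,0,0,0,0,-8,0,0,0,0,0,0,-14,0,0,0,0,48,-1,-18,0,0,0,0,95,-1,-20,0,0,0,0,95,-1,-20,0,0,0,0,95,-1,-80,0,0,0,0,95,-1,-140,0,0,0,0,95,-1,-200,0,0,0,0,95,-1,-250,0,-0.04,0.26,0.15,40,-3,-300,0,-0.079,0.52,0.302,-20,-5,-339,0,-0.079,0.52,0.302,-48,-5,-339,0,-0.079,0.52,0.302,-48,-5,-339,0])

```text
t: 47.85
tcp_pos: [0.4898, -0.007, 0.3805]
tcp_rot: [-2.115, -1.756, -0.567]
ft_force: [0.5, 1.2, -1.0]
width: 0.162
grasp_force: 60.5
```

```bash
python3 -c "
from h import *
for y in(60,40,20): plan(((.43,-.25,.42),y,60),cup(BL,y,62,0,.015,off=.125,back=.15),cup(BL,y,62,0,.015,off=.125))"
```

```text
bottom [ 0.4567 -0.3645  0.142 ] hb -0.015
bottom [ 0.4215 -0.4255  0.0095] hb -0.015
((0.43, -0.25, 0.42), 60, 60) turn [-0.244  0.517  0.241] mm [-196.4  -14.3 -159.5] rows>=4.1
((np.float64(0.4781), np.float64(-0.3275), np.float64(0.2608)), 60, 62) turn [-0.249  0.552  0.237] mm [-334.4   47.6  -55.6] rows>=2.9
((np.float64(0.4429), np.float64(-0.3884), np.float64(0.1283)), 60, 62) turn [-0.249  0.552  0.237] mm [-458.3   24.4   25.8] rows>=2.4
t 47.85 w 0.162 ft [ 0.5  1.2 -1. ] q [-0.57 -0.12  0.03  1.93  0.48  1.13]
bottom [ 0.4714 -0.3769  0.142 ] hb -0.015
bottom [ 0.4175 -0.4222  0.0095] hb -0.015
((0.43, -0.25, 0.42), 40, 60) turn [-0.494  0.502  0.49 ] mm [-196.4  -14.3 -159.5] rows>=4.6
((np.float64(0.5042), np.float64(-0.3494), np.float64(0.2608)), 40, 62) turn [-0.503  0.535  0.482] mm [-348.9   77.2  -64.1] rows>=3.2
((np.float64(0.4503), np.float64(-0.3946), np.float64(0.1283)), 40, 62) turn [-0.503  0.535  0.482] mm [-462.4   32.8   23.4] rows>=2.4
t 47.85 w 0.162 ft [ 0.5  1.2 -1. ] q [-0.57 -0.12  0.03  1.93  0.48  1.13]
bottom [ 0.4811 -0.3935  0.142 ] hb -0.015
bottom [ 0.4149 -0.4176  0.0095] hb -0.015
((0.43, -0.25, 0.42), 20, 60) turn [-0.743  0.475  0.739] mm [-196.4  -14.3 -159.5] rows>=6.2
((np.float64(0.5213), np.float64(-0.3789), np.float64(0.2608)), 20, 62) turn [-0.757  0.507  0.727] mm [-371.2   99.5  -77.1] rows>=3.6
((np.float64(0.4551), np.float64(-0.403), np.float64(0.1283)), 20, 62) turn [-0.757  0.507  0.727] mm [-468.8   39.1   19.7] rows>=2.4
t 47.85 w 0.162 ft [ 0.5  1.2 -1. ] q [-0.57 -0.12  0.03  1.93  0.48  1.13]
```

Request:
servo_tool(series=[-0.12,0.08,0.12,-33,-2,-27,0,-0.25,0.16,0.25,-66,-5,-54,0,-0.37,0.24,0.37,-98,-7,-80,0,-0.5,0.32,0.5,-131,-9,-107,0,-0.62,0.4,0.62,-164,-12,-135,0,-0.743,0.475,0.739,-196,-14,-160,0,-0.743,0.475,0.739,-196,-14,-160,0,-0.743,0.475,0.739,-196,-14,-160,0,-0.743,0.475,0.739,-196,-14,-160,0])

```text
t: 48.98
tcp_pos: [0.4329, -0.2436, 0.4218]
tcp_rot: [-2.535, -0.468, -1.463]
ft_force: [-0.3, -0.9, -1.2]
width: 0.156
grasp_force: 60.6
```

```bash
python3 -c "
from h import *
print(sense()['tcp_pos'],sense()['width'])
plan(cup(BL,20,62,0,.015,off=.125,d=.015,back=.15),cup(BL,20,62,0,.015,off=.125,d=.015))"
```

```text
[ 0.43288215 -0.24362741  0.42184352] 0.1564224779321695
bottom [ 0.4811 -0.3935  0.142 ] hb -0.015
bottom [ 0.4149 -0.4176  0.0095] hb -0.015
((np.float64(0.5238), np.float64(-0.378), np.float64(0.2594)), 20, 62) turn [-0.011  0.036  0.01 ] mm [-122.4  157.4  113.9] rows>=3.7
((np.float64(0.4576), np.float64(-0.4021), np.float64(0.1269)), 20, 62) turn [-0.011  0.036  0.01 ] mm [-272.3  155.9  119.3] rows>=2.4
t 48.975 w 0.156 ft [-0.3 -0.9 -1.2] q [-1.35 -0.45 -0.35  1.9   1.03  1.3 ]
```

Request:
servo_tool(series=[0,0.02,0,-30,40,28,0,0,0.035,0,-61,79,57,0,0,0.035,0,-92,118,85,0,0,0.035,0,-122,157,114,0,0,0.035,0,-122,157,114,0,0,0.035,0,-122,157,114,0,0,0.035,0,-122,157,114,0])

```text
t: 49.85
tcp_pos: [0.5234, -0.3785, 0.2613]
tcp_rot: [-2.507, -0.461, -1.507]
ft_force: [-0.8, 0.2, -0.4]
width: 0.155
grasp_force: 60.5
```

```bash
python3 -c "
from h import *
s=sense();print(s['tcp_pos'],s['width'])
plan(cup(BL,20,62,0,.015,off=.125,d=.015))
R0=R.from_rotvec(s['tcp_rot'])
for n in('scene','top'): print([w2px(n,np.array(s['tcp_pos'])+R0.apply(v)).round(1) for v in((-.125,0,.015),(.025,0,.015))])
a=shot('scene')[170:370,50:290];b=shot('top')[150:310,320:480]
cv2.imwrite('pics/e1.png',np.hstack([cv2.resize(a,(480,400)),cv2.copyMakeBorder(cv2.resize(b,(320,320)),0,80,0,0,0)])[:,:,::-1])"
```

```text
[ 0.52341727 -0.378473    0.26128634] 0.1552799807564579
bottom [ 0.4149 -0.4176  0.0095] hb -0.015
((np.float64(0.4576), np.float64(-0.4021), np.float64(0.1269)), 20, 62) turn [-0.008  0.     0.01 ] mm [-151.5   -1.8    1.4] rows>=2.4
t 49.85 w 0.155 ft [-0.8  0.2 -0.4] q [-1.25 -0.   -0.27  1.36  1.08  1.49]
[array([132.9, 288.4]), array([155.8, 245.3])]
[array([437.9, 246.6]), array([446. , 209.9])]
```

View pics/e1.png

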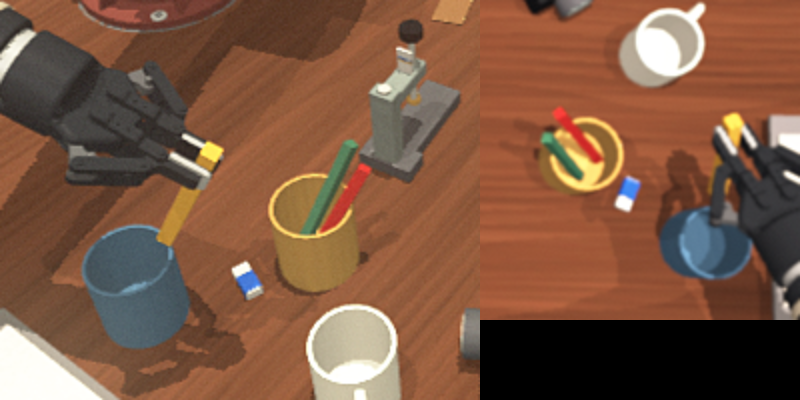

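The picture shows the yellow strip held above the blue cup, its lower end at crop (165,240) as predicted. I'll insert it.

Request:
servo_tool(series=[0,0,0,-35,-1.5,1,0,0,0,0,-70,-1.5,1,0,0,0,0,-105,-1.5,1,0,0,0,0,-130,-1.5,1,0,0,0,0,-146,-1.5,1,0,0,0,0,-151,-1.5,1,0,0,0,0,-151,-1.5,1,0,0,0,0,-151,-1.5,1,0])

```text
t: 50.95
tcp_pos: [0.4576, -0.4025, 0.1265]
tcp_rot: [-2.506, -0.46, -1.507]
ft_force: [0.0, -0.6, -0.6]
width: 0.156
grasp_force: 60.5
```

```bash
python3 -c "
from h import *
plan(cup(BL,20,62,0,.015,off=.125,d=.015))"
```

```text
bottom [ 0.4149 -0.4176  0.0095] hb -0.015
((np.float64(0.4576), np.float64(-0.4021), np.float64(0.1269)), 20, 62) turn [-0.008  0.     0.009] mm [ 0.4 -0.4 -0.1] rows>=0.1
t 50.95 w 0.156 ft [ 0.  -0.6 -0.6] q [-1.38  0.2  -0.33  1.34  1.06  1.22]
```

Request:
servo_tool(series=[0,0,0,-2,0,0,0,0,0,0,-2,0,0,0,0,0,0,-2,0,0,0.25,0,0,0,-2,0,0,0.33,0,0,0,-2,0,0,0.33,0,0,0,-2,0,0,0.33,0,0,0,-2,0,-40,0.33,0,0,0,0,0,-80,0.33,0,0,0,40,0,-90,0.33,0,0,0,100,0,-90,0.33,0,0,0,150,0,-90,0.33,0,0,0,150,0,-90,0.33,0,0,0,150,0,-90,0.33])

```text
t: 52.58
tcp_pos: [0.4485, -0.4049, 0.2996]
tcp_rot: [-2.506, -0.458, -1.505]
ft_force: [0.2, -0.8, -0.4]
width: 0.326
grasp_force: 0.0
```

```bash
python3 -c "
from h import *
print(sense()['tcp_pos'])
for c,C in(('yellow',BL),('red',BR),('green',BR)):
  a,_=ends(c,'scene',C);b,_=ends(c,'top',C)
  print(c,[(tri(i,j).round(3),(w2px('scene',tri(i,j))-i).round(1)) for i in a for j in b])
for n in('top','scene'): print(n,[(np.round(px2w(n,d['location'],.17),3)) for d in mark_of('knob_top',n)][:1])
a=shot('scene')[170:370,50:290];b=shot('top')[150:310,320:480]
cv2.imwrite('pics/e2.png',np.hstack([cv2.resize(a,(480,400)),cv2.copyMakeBorder(cv2.resize(b,(320,320)),0,80,0,0,0)])[:,:,::-1])"
```

```text
[ 0.44849026 -0.40490931  0.29964346]
yellow [(array([ 0.491, -0.392,  0.151]), array([ 0.3, -0. ])), (array([ 0.421, -0.379,  0.089]), array([-12.6,  -0.4])), (array([ 0.486, -0.422,  0.097]), array([10.9, -0.3])), (array([ 0.411, -0.411,  0.022]), array([-2.1, -0. ]))]
red [(array([ 0.573, -0.215,  0.137]), array([ 1.2, -0.1])), (array([ 0.54 , -0.243,  0.14 ]), array([-20.8,   0.2])), (array([ 0.57 , -0.243,  0.063]), array([14.3, -1.6])), (array([ 0.533, -0.271,  0.06 ]), array([-8. ,  0.3]))]
green [(array([ 0.544, -0.2  ,  0.143]), array([ 1.4, -0.1])), (array([ 0.515, -0.223,  0.145]), array([-16.8,   0.3])), (array([ 0.54 , -0.237,  0.032]), array([16.6, -1.9])), (array([ 0.508, -0.261,  0.028]), array([-2. ,  0.1]))]
top [array([ 0.505, -0.055,  0.17 ])]
scene [array([ 0.511, -0.046,  0.17 ])]
```

View pics/e2.png

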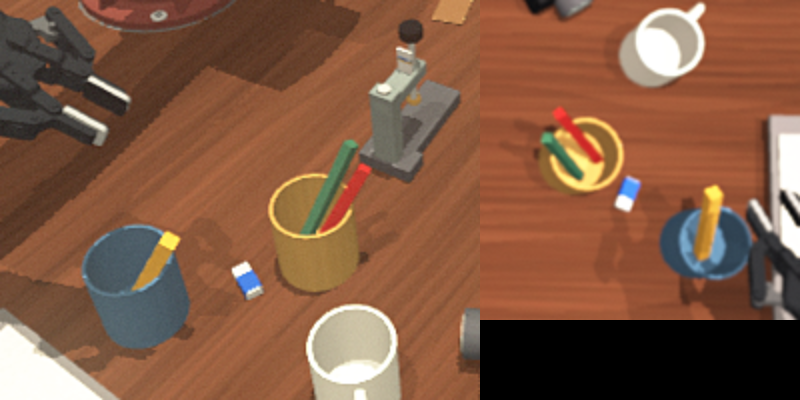

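The picture shows red and green in the brass cup, yellow in the blue cup, the knob back up and the eraser and mug unmoved. The arm is clear of everything.

```bash
python3 -c "
from h import *
print(finish_job())"
```

```text
the job is handed in; nothing more can be done
None
```

The job is handed in: red and green measured 12 mm and stand in the brass cup, yellow measured 15 mm and stands in the blue cup, all leaning on the rims, and the gauge is back up.

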